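Put the hex keys back and tip the housing

TASK

Get the gearbox housing ready for inspection: pull out the red T-handled keys still standing in its top edge and hang each on an empty fork of the rack, without knocking the blue keys that hang there, and put the small cartons lying behind the housing into the grey tray. Only then push the housing over, high on its bright machined face, so that it topples away from that face and lies flat on its plain green face with the machined face up; do not lift it.

Things in the scene. Friction and masses are not known exactly. Their poses are not given: they have to be found in the camera images.
- rack: Fixed hook rack: aluminium rail along y, 350 mm, top 130 mm high, front face at x = +60 mm, on two end posts; 6 forks of two prongs point to -x (to the robot). A key hangs with its shaft between a fork's prongs and its handle across them, along the rack's y, anywhere between prong tips and rail. Origin: on the bench below the middle of the row of forks.
- fork0 (a point): Fork 0 (fork0 at the -y end, 54 mm apart): point midway between its prongs, level with their top (130 mm up). Prongs: 7 mm bars along x, 26 mm between centres, 19 mm clear, from the rail 60 mm behind this point to 22-26 mm before it, where the tips turn up to 12 mm above the prongs' top. Axes as the rack. Taken by a blue key.
- fork1 (a point): Fork 1 (fork0 at the -y end, 54 mm apart): point midway between its prongs, level with their top (130 mm up). Prongs: 7 mm bars along x, 26 mm between centres, 19 mm clear, from the rail 60 mm behind this point to 22-26 mm before it, where the tips turn up to 12 mm above the prongs' top. Axes as the rack. Empty at the start.
- fork2 (a point): Fork 2 (fork0 at the -y end, 54 mm apart): point midway between its prongs, level with their top (130 mm up). Prongs: 7 mm bars along x, 26 mm between centres, 19 mm clear, from the rail 60 mm behind this point to 22-26 mm before it, where the tips turn up to 12 mm above the prongs' top. Axes as the rack. Taken by a blue key.
- fork3 (a point): Fork 3 (fork0 at the -y end, 54 mm apart): point midway between its prongs, level with their top (130 mm up). Prongs: 7 mm bars along x, 26 mm between centres, 19 mm clear, from the rail 60 mm behind this point to 22-26 mm before it, where the tips turn up to 12 mm above the prongs' top. Axes as the rack. Empty at the start.
- fork4 (a point): Fork 4 (fork0 at the -y end, 54 mm apart): point midway between its prongs, level with their top (130 mm up). Prongs: 7 mm bars along x, 26 mm between centres, 19 mm clear, from the rail 60 mm behind this point to 22-26 mm before it, where the tips turn up to 12 mm above the prongs' top. Axes as the rack. Taken by a blue key.
- fork5 (a point): Fork 5 (fork0 at the -y end, 54 mm apart): point midway between its prongs, level with their top (130 mm up). Prongs: 7 mm bars along x, 26 mm between centres, 19 mm clear, from the rail 60 mm behind this point to 22-26 mm before it, where the tips turn up to 12 mm above the prongs' top. Axes as the rack. Empty at the start.
- blue_key_0: T-handled hex key, 90 g: blue plastic handle 46 wide (y) x 14 thick (x) x 36 mm tall (z); round steel shaft 8 mm thick running 105 mm down (-z) from it. Origin: centre of the handle's underside, on the shaft axis. Hangs loosely on the rack; must stay hanging there undisturbed.
- blue_key_1: T-handled hex key, 90 g: blue plastic handle 46 wide (y) x 14 thick (x) x 36 mm tall (z); round steel shaft 8 mm thick running 105 mm down (-z) from it. Origin: centre of the handle's underside, on the shaft axis. Hangs loosely on the rack; must stay hanging there undisturbed.
- blue_key_2: T-handled hex key, 90 g: blue plastic handle 46 wide (y) x 14 thick (x) x 36 mm tall (z); round steel shaft 8 mm thick running 105 mm down (-z) from it. Origin: centre of the handle's underside, on the shaft axis. Hangs loosely on the rack; must stay hanging there undisturbed.
- red_key_0: T-handled hex key, 90 g: red plastic handle 46 wide (y) x 14 thick (x) x 36 mm tall (z); round steel shaft 8 mm thick running 105 mm down (-z) from it. Origin: centre of the handle's underside, on the shaft axis. At the start it stands 35 mm deep, loosely, in a 10.5 mm hole in the housing's top edge, handle along the housing within 0.25 rad. May be absent.
- red_key_1: T-handled hex key, 90 g: red plastic handle 46 wide (y) x 14 thick (x) x 36 mm tall (z); round steel shaft 8 mm thick running 105 mm down (-z) from it. Origin: centre of the handle's underside, on the shaft axis. At the start it stands 35 mm deep, loosely, in a 10.5 mm hole in the housing's top edge, handle along the housing within 0.25 rad. May be absent.
- red_key_2: T-handled hex key, 90 g: red plastic handle 46 wide (y) x 14 thick (x) x 36 mm tall (z); round steel shaft 8 mm thick running 105 mm down (-z) from it. Origin: centre of the handle's underside, on the shaft axis. At the start it stands 35 mm deep, loosely, in a 10.5 mm hole in the housing's top edge, handle along the housing within 0.25 rad. May be absent.
- housing: Green gearbox housing, block 40 thick (x) x 164 wide (y) x 84 mm tall (z), standing at first on its long narrow edge; 0.7 to 1 kg. The -x face (to the robot) is bright, machined, with two dark bores; the +x face plain green. Holes in its top edge at y = -52, 0, 52 mm. Origin: centre of its underside as it stands.
- housing_centre (a point): Centre of the housing block.
- tray: Fixed open grey sheet-metal tray, 82 x 154 mm outside (x, y), walls 4 mm thick and 45 mm high, floor 3 mm thick. Origin: centre of its underside.
- carton_red: Small red carton, 26 x 64 x 18 mm (x, y, z), 60 g, loose on the bench behind the housing. Origin: centre of its underside. May be absent.
- carton_yellow: Small yellow carton, 30 x 66 x 30 mm (x, y, z), 60 g, loose on the bench behind the housing. Origin: centre of its underside. May be absent.
Mind the look-alikes: they are no part of the job. There is more than one size of the carton_yellow; the one meant has the size given above. What is shaped like the red_key_2 but purple is not meant.

How it is judged:
By the outcome, as a careful person would: the job done as asked, in the order asked, and still so for the second after the job is handed in, with the robot touching nothing.
Of red_key_0, red_key_1, red_key_2 only 2 to 3 are there at a start; the rules pass over those that are not, and their reading is None.
Of carton_red, carton_yellow only 1 to 2 are there at a start; the rules pass over those that are not, and their reading is None.
At some moment in a run one of carton_red, carton_yellow may be knocked a few centimetres aside while the robot is not near it.
It also fails if it takes over 210 s, if anything falls off the work surface, if the arm or the gripper's body presses on something with over 40 N, if the wrist force passes 120 N, or if a joint passes its speed limit or range.

ROBOT

A 7-joint arm with a two-finger parallel gripper is mounted at the origin on a cart in front of the work surface, level with it; the furniture and walls round the work are solid. World frame = base frame: x ahead of the robot, y to its left, z up, the work surface at z = 0. Lengths are in m, angles in rad, forces in N, time in s.
With the tool pointing down it reaches from about 0.4 to 0.9 m from the base axis. Payload 5.5 kg.
Tool frame: the origin (TCP) lies on the centre line of the jaws, within the pads' length; the fingertips stand 25 mm ahead of it and the grasp point (between the pads) lies 6 mm ahead of it; z points along the fingers, y is the line along which they close (so a half turn about z gives the same grasp; the last joint's range is limited). The gripper opens to 85 mm and grips with 20 to 120 N. Pads are 22 mm wide; open, the fingers measure 114 mm over their backs; the gripper's body (76 mm by 85 mm) begins 54 mm behind the grasp point. The pads swing forward as they close: fully open they stand 13 mm farther back than shut.
Start: joints at [-1.069, 0.501, -0.427, 1.55, 0.221, 1.138, -0.21], TCP at [0.154, 0.632, 0.256] pointing down, gripper open.
Joint ranges: [-2.88, 2.88], [-0.31, 2.03], [-1.54, 1.56], [0.2, 2.42], [-1.41, 4.55], [0.19, 2.02], [-2.57, 2.57]. Speed limits (rad/s): [2.57, 2.57, 3.14, 3.14, 3.14, 3.14, 3.14].

INTERFACE

Orientations are given as [roll, pitch, yaw] about the fixed x, y, z axes, in that order (R = Rz(yaw) Ry(pitch) Rx(roll)).
In Python, from rig import r gives the robot as it stands.
- The arm moves only by the shell command python3 -m pendant 'ROWS' [FORCE]. ROWS is a JSON object of lists of equal length, an entry for each row: "dr": the turn, a rotation vector about the tool's x, y, z in degrees, a list of three; "delta_pos": the shift along the tool's x, y, z in m, a list of three; "gripper": the opening, from 0 (shut) to 1 (fully open). In form: {"dr": [[wx, wy, wz], ...], "delta_pos": [[tx, ty, tz], ...], "gripper": [gripper, ...]}. A call has 1 to 5 rows; each row shifts and turns the commanded pose from where the row before left it, along the tool's axes as they then stand; what a row does not reach is not made up. A row lasts 1/10 s, in which the tool goes at most 50 mm and 8.59 degrees, less where a joint would pass 70% of its speed; a pose out of reach is approached as far as the arm can. A call is refused whole if a number of a shift passes 0.05 or a number of a turn 8.59, either way. A call with a gripper value outside its range is refused whole. The fingers move at their own pace and stop on an object; FORCE is the grip in N (left out, the last holds). Time passes only in rows, so rows that do not move let the fingers close. It gives the time, the measured TCP pose, the force, the opening and the grip force at its end, in the units of the state.
- r.get_obs(): the state, without advancing time (a new reading comes with each control period).
- r.get_image(name): name is "side" or "top"; returns (picture, depth): 420x560x3 uint8, red, green, blue; 420x560 float32, m along the optical axis (not along the pixel's ray), 0 where there is no reading.
- r.calibration(name): a dict with "K" (3x3 intrinsics, pixels), "eye" and "attitude" of the camera in the world. Camera axes: x right, y down, z forward; pixel columns grow to the right and rows downward; lengths in m; the calibration is good to about 2 mm. A picture is of the moment at which its call begins. calibration takes no time and is no camera call.
- r.hand_in(): hands the job in; it is judged then, once.
The state is a dict: "clock": time; "qpos": joint angles; "dq": joint speeds; "effort": joint torques, N m; "tcp_pos": TCP position; "ee_rot": TCP orientation; "wrist_force": force on the tool from outside, world axes, zero at the start; "torque": the same for the moment, N m; "width": finger opening in m; "grasp_force": force on a finger pad.
Only numpy, scipy, OpenCV 4.12 (cv2) and the standard library are available. Lean on these libraries where they do the work, as an engineer would, in place of code of your own. Each camera call takes 0.05 s, during which the arm holds its last target. There are 200 camera calls.

## Working session

There is one attempt and no reset: what is moved stays moved. The work goes in short steps, Python scripts to look and compute and a shell command to move; the robot and the scene stay as the last step left them, time stands still between calls to the robot, and variables do not carry over. Pictures are saved under pics/ and viewed, at most 14 in all, crops included, and the job is handed in when it is done.

```bash
ls; mkdir -p pics; python3 - <<'E'
from rig import r
import cv2,numpy as np
for n in("top","side"):
    im,d=r.get_image(n); cv2.imwrite(f"pics/{n}0.png",im[:,:,::-1]); np.save(f"pics/{n}0.npy",d)
    c=r.calibration(n); print(n,c)
o=r.get_obs(); print(o)
E
```

```text
pics
top {'K': array([[421.38735328,   0.        , 284.07586675],
       [  0.        , 421.38735328, 216.19751069],
       [  0.        ,   0.        ,   1.        ]]), 'eye': array([0.33728835, 0.18361997, 1.24578554]), 'attitude': array([-2.99983534, -0.01507721, -1.5838692 ])}
side {'K': array([[402.82208339,   0.        , 275.60709356],
       [  0.        , 402.82208339, 209.13793317],
       [  0.        ,   0.        ,   1.        ]]), 'eye': array([ 0.15754942, -0.48882645,  0.69376055]), 'attitude': array([-2.23528391,  0.00401441, -0.4848672 ])}
{'clock': 0.1, 'qpos': array([-1.06879004,  0.50176216, -0.42678169,  1.55136974,  0.22081008,
        1.13829156, -0.21031965]), 'dq': array([-0.0003002 , -0.00140673, -0.0019278 , -0.0035675 , -0.00070351,
       -0.0008695 ,  0.00203423]), 'effort': array([-1.09362157e-02, -5.70804620e+01, -5.83834246e+00, -2.81745458e+01,
        1.05173310e-02,  5.48737575e-03,  4.13975755e-06]), 'tcp_pos': array([0.15366943, 0.63096528, 0.25534558]), 'ee_rot': array([-3.13981533e+00, -4.12998687e-05,  2.90280144e+00]), 'wrist_force': array([ 0.17769211, -0.60904315,  0.4368125 ]), 'torque': array([ 0.0127783 , -0.02164877, -0.01343318]), 'grasp_force': 0.0, 'width': 0.08543818091220255}
```

View pics/top0.png

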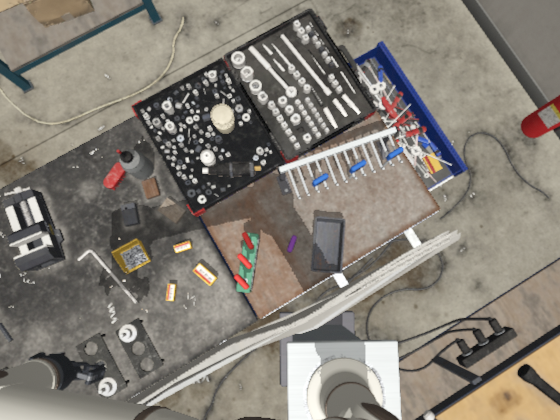

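View pics/side0.png

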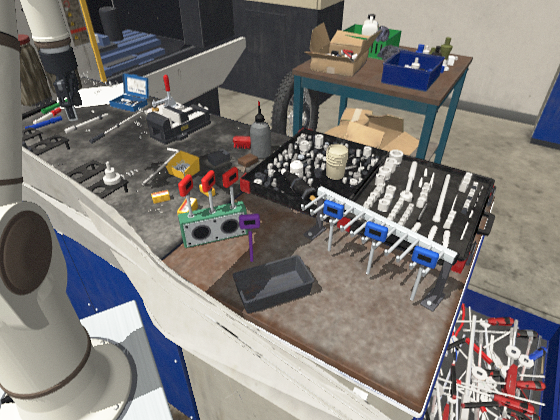

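The top view shows the housing at (247,262) with three red handles, a purple key at (292,243), and carton candidates at (182,246), (205,273) and (171,292). The rack runs from (285,165) to (395,130), and the tray is at (328,240). In the side view the machined face is towards the camera at about (215,230).

```bash
cat > h.py <<'E'
import numpy as np,cv2
from scipy.spatial.transform import Rotation as R
from rig import r
def cal(n):
    c=r.calibration(n); return c["K"],np.array(c["eye"]),R.from_euler("xyz",c["attitude"]).as_matrix()
def cloud(n,d):
    K,e,A=cal(n); v,u=np.indices(d.shape)
    p=np.stack([(u-K[0,2])/K[0,0]*d,(v-K[1,2])/K[1,1]*d,d],-1)
    return p@A.T+e
def onz(n,u,v,z):
    K,e,A=cal(n); w=A@np.array([(u-K[0,2])/K[0,0],(v-K[1,2])/K[1,1],1]); return e+w*(z-e[2])/w[2]
def proj(n,p):
    K,e,A=cal(n); q=(np.asarray(p)-e)@A; return (q@K.T)[...,:2]/q[...,2:]
E
python3 - <<'E'
from h import *
t=cv2.imread("pics/top0.png"); s=cv2.imread("pics/side0.png")
a=cv2.resize(t[220:310,155:305],None,fx=5,fy=5,interpolation=cv2.INTER_CUBIC)
cv2.imwrite("pics/c1.png",a)
cv2.imwrite("pics/c2.png",cv2.resize(s[150:310,140:340],None,fx=3.7,fy=3.7,interpolation=cv2.INTER_CUBIC))
P=cloud("top",np.load("pics/top0.npy"))
for u,v in[(182,246),(205,273),(171,292),(160,260),(230,280),(328,240),(250,240),(300,210),(245,262),(340,144),(320,180),(358,167),(396,153),(300,162),(390,133)]: print(u,v,P[v,u].round(4))
E
```

```text
182 246 [0.4277 0.4591 0.0234]
205 273 [0.3494 0.3911 0.0277]
171 292 [0.2972 0.4874 0.0242]
160 260 [ 0.3893  0.5284 -0.0023]
230 280 [ 0.3285  0.323  -0.0023]
328 240 [0.442  0.0332 0.0005]
250 240 [0.4288 0.2523 0.1849]
300 210 [ 0.5334  0.1145 -0.0021]
245 262 [0.3738 0.2647 0.1877]
340 144 [ 0.7364 -0.0118  0.0009]
320 180 [0.5863 0.0697 0.165 ]
358 167 [ 0.6208 -0.032   0.1639]
396 153 [ 0.6577 -0.1344  0.1652]
300 162 [0.6449 0.1194 0.1309]
390 133 [ 0.7254 -0.1311  0.1299]
```

View pics/c1.png

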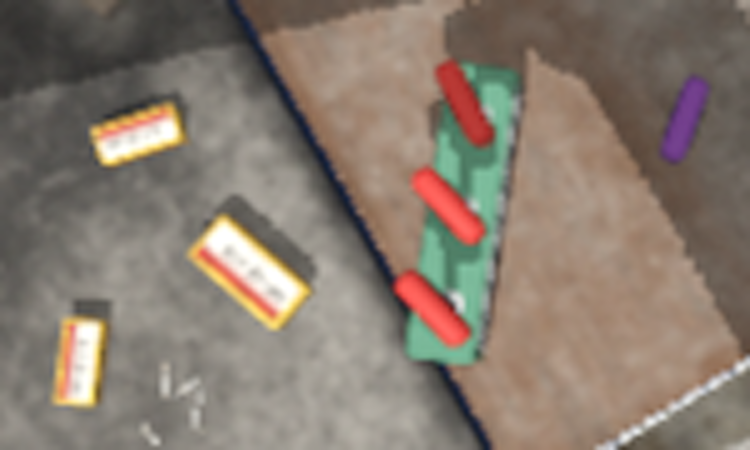

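View pics/c2.png

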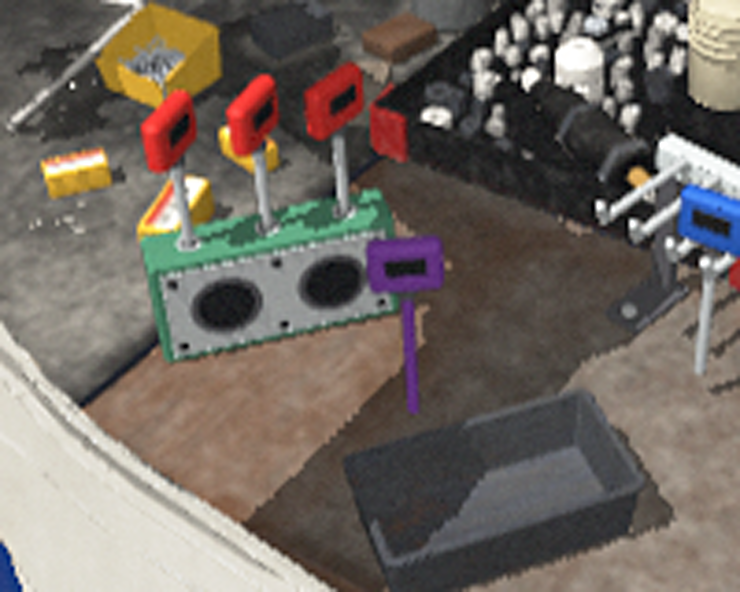

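Three yellow look-alikes lie at (182,246), (205,273) and (171,292). In the crop, (205,273) is clearly the biggest, so I'll measure all three. The three red keys stand in the housing, and the purple key at (292,243) is not part of the job.

```bash
cat > m.py <<'E'
from h import *
def rect(P,m,name):
    pts=P[m][:,:2]; c,s,a=cv2.minAreaRect((pts*1000).astype(np.float32)); z=P[m][:,2]
    b=cv2.boxPoints((c,s,a)); e=b[1]-b[0]; f=b[2]-b[1]; L=e if np.hypot(*e)>np.hypot(*f) else f
    print(name,"c",np.round(c,1),"size",np.round(sorted(s),1),"long-axis deg",round(np.degrees(np.arctan2(L[1],L[0]))%180,1),"z",np.percentile(z,[5,50,95]).round(4),m.sum())
E
python3 - <<'E'
from m import *
d=np.load("pics/top0.npy"); P=cloud("top",d); hsv=cv2.cvtColor(cv2.imread("pics/top0.png"),cv2.COLOR_BGR2HSV)
X,Y,Z=P[...,0],P[...,1],P[...,2]
def near(u,v,rad): p=P[v,u]; return np.hypot(X-p[0],Y-p[1])<rad
for u,v in[(182,246),(205,273),(171,292)]: rect(P,near(u,v,.05)&(Z>.014)&(Z<.05),f"carton{u}")
red=((hsv[...,0]<10)|(hsv[...,0]>170))&(hsv[...,1]>130)
h=(X>.25)&(X<.5)&(Y>.18)&(Y<.36)
rect(P,h&(Z>.075)&(Z<.095),"housing top")
n,l=cv2.connectedComponents((h&(Z>.17)).astype(np.uint8))
for i in range(1,n):
    if (l==i).sum()>8: rect(P,l==i,"redkey")
pm=near(292,243,.06)&(Z>.05); rect(P,pm,"purple") 
print("purple",P[243,292])
rk=(X>.5)&(X<.8)&(Y>-.25)&(Y<.2)&(hsv[...,1]>130)&(hsv[...,0]>90)&(hsv[...,0]<130)&(Z>.15)
n,l=cv2.connectedComponents(rk.astype(np.uint8))
for i in range(1,n):
    if (l==i).sum()>8: rect(P,l==i,"blue")
rl=(Z>.122)&(Z<.138)&(X>.5)&(X<.8)&(Y>-.25)&(Y<.2); 
n,l=cv2.connectedComponents(rl.astype(np.uint8))
for i in range(1,n):
    if (l==i).sum()>100: rect(P,l==i,"railish")
tr=(Z>.035)&(Z<.055)&(X>.3)&(X<.55)&(Y>-.05)&(Y<.12); rect(P,tr,"tray")
m=red&(Y>.3)&(Z>.01)&(Y<.8); n,l=cv2.connectedComponents(m.astype(np.uint8))
for i in range(1,n):
    if (l==i).sum()>15: rect(P,l==i,"redthing"); print(np.argwhere(l==i).mean(0))
rect(P,near(118,175,.06)&(Z>.01)&(Z<.06),"115,175")
np.set_printoptions(linewidth=220)
a=cv2.resize(cv2.imread("pics/top0.png")[115:215,265:425],None,fx=5,fy=5,interpolation=cv2.INTER_CUBIC); cv2.imwrite("pics/c3.png",a)
E
```

```text
carton182 c [425.7 458.6] size [22.4 47.9] long-axis deg 108.6 z [0.0158 0.0206 0.0252] 131
carton205 c [345.7 391.9] size [30.7 65.9] long-axis deg 49.1 z [0.0231 0.0291 0.0334] 264
carton171 c [296.7 470.5] size [45.2 62.1] long-axis deg 88.8 z [0.0164 0.0205 0.0246] 141
housing top c [377.2 266. ] size [ 40.4 163.8] long-axis deg 171.3 z [0.0778 0.0826 0.0862] 589
redkey c [389.6 230.8] size [ 17.6 139.8] long-axis deg 34.9 z [0.1792 0.1876 0.1918] 108
redkey c [358.5 236.9] size [ 21.5 112.6] long-axis deg 57.5 z [0.1813 0.1876 0.1914] 107
redkey c [323.3 238.9] size [ 35.7 108.3] long-axis deg 85.9 z [0.1783 0.1871 0.1908] 112
purple c [422.6 145.3] size [15.  44.6] long-axis deg 160.6 z [0.13   0.1385 0.1428] 93
purple [0.42352399 0.14498595 0.13989854]
blue c [ 660.6 -134.1] size [14.1 41.7] long-axis deg 125.5 z [0.1549 0.1643 0.1677] 80
blue c [625.5 -32.9] size [13.3 43.6] long-axis deg 120.6 z [0.1596 0.1639 0.1681] 83
blue c [590.3  69.2] size [14.3 43.9] long-axis deg 122.0 z [0.1591 0.1635 0.1676] 86
railish c [ 6.407e+02 -5.000e-01] size [104.1 352. ] long-axis deg 109.2 z [0.1248 0.1286 0.1326] 1489
tray c [403.5  14.1] size [141.3 198.1] long-axis deg 174.5 z [0.0372 0.0436 0.0484] 400
redthing c [636.4 660.9] size [39.4 77.5] long-axis deg 146.2 z [0.0217 0.0303 0.0345] 267
[176.35205993 114.50561798]
redthing c [529.3 420.6] size [25.5 50.3] long-axis deg 76.1 z [0.0201 0.0412 0.0457] 68
[210.95588235 196.97058824]
redthing c [340.8 399.6] size [ 3.  53.1] long-axis deg 50.3 z [0.026  0.0281 0.0312] 20
[276.05 201.85]
115,175 c [625.5 647.7] size [76.  78.8] long-axis deg 140.0 z [0.0217 0.0305 0.0349] 333
```

View pics/c3.png

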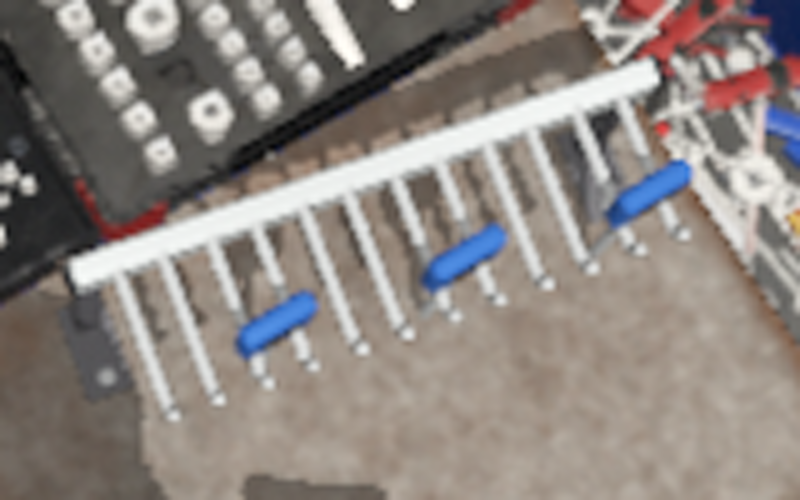

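The crop shows blue keys on forks 0, 2 and 4 at full-image pixels (396,153), (358,167) and (320,180), counting forks from the right. Forks 1, 3 and 5 are empty, which fits the rack's measured yaw of 19.2°. Carton (205,273) measures 30.7×65.9×29 mm and is the one meant. The other two are about 22×48 mm, so they are look-alikes. There is no 26×64×18 red carton.

```bash
cat >> m.py <<'E'
def keys(P,hsv,zlo=.165,zhi=.21,box=(.25,.5,.15,.36),hue="red"):
    X,Y,Z=P[...,0],P[...,1],P[...,2]
    c=((hsv[...,0]<10)|(hsv[...,0]>170)) if hue=="red" else (hsv[...,0]>90)&(hsv[...,0]<130)
    m=c&(hsv[...,1]>120)&(Z>zlo)&(Z<zhi)&(X>box[0])&(X<box[1])&(Y>box[2])&(Y<box[3])
    n,l=cv2.connectedComponents(m.astype(np.uint8))
    for i in range(1,n):
        if (l==i).sum()>15: rect(P,l==i,hue)
def go(x,y,z,yaw):
    "report tool-axis deltas from the present pose (turn first, then shift)"
    o=r.get_obs(); T=R.from_euler("xyz",o["ee_rot"]); a=o["ee_rot"][2]
    G=R.from_euler("xyz",[np.pi,0,np.radians(yaw)]); rv=np.degrees((T.inv()*G).as_rotvec())
    print("dr",rv.round(2),"shift after turn mm",(G.inv().apply(np.array([x,y,z])-o["tcp_pos"])*1000).round(1))
E
python3 - <<'E'
from m import *
d=np.load("pics/top0.npy"); P=cloud("top",d); hsv=cv2.cvtColor(cv2.imread("pics/top0.png"),cv2.COLOR_BGR2HSV)
keys(P,hsv)
X,Y,Z=P[...,0],P[...,1],P[...,2]
rect(P,(Z>.035)&(Z<.055)&(X>.38)&(X<.52)&(Y>-.04)&(Y<.1),"tray")
go(.4,.3,.28,171)
# side view check of red handles
d=np.load("pics/side0.npy"); P=cloud("side",d); hsv=cv2.cvtColor(cv2.imread("pics/side0.png"),cv2.COLOR_BGR2HSV)
keys(P,hsv,.15)
E
```

```text
red c [428.2 258.9] size [12.5 45.3] long-axis deg 26.3 z [0.1845 0.1881 0.1918] 91
red c [376.4 266.3] size [12.5 44.6] long-axis deg 44.4 z [0.1833 0.1879 0.1912] 92
red c [326.1 274.5] size [14.1 44.2] long-axis deg 44.0 z [0.1808 0.1873 0.1907] 102
tray c [441.   36.1] size [ 90.  127.5] long-axis deg 174.4 z [0.0372 0.0433 0.048 ] 260
dr [-0.1  -0.01 -4.68] shift after turn mm [-295.1 -288.4  -24.7]
red c [428.1 257. ] size [14.7 47.2] long-axis deg 27.9 z [0.1592 0.1803 0.1896] 211
red c [376.7 264.7] size [14.4 46.3] long-axis deg 40.4 z [0.161  0.1816 0.1899] 191
red c [326.3 273.2] size [13.8 46.6] long-axis deg 43.1 z [0.16 0.18 0.19] 203
```

```bash
python3 -m pendant '{"dr":[[0,0,-8],[0,0,-8],[0,0,-8],[0,0,-8],[0,0,-8]],"delta_pos":[[0,0,0],[0,0,0],[0,0,0],[0,0,0],[0,0,0]],"gripper":[0.4,0.4,0.4,0.4,0.4]}' 30
python3 -c "
from m import *
go(.4282,.2585,.255,206.3)"
```

```text
clock: 0.6
tcp_pos: [0.1537, 0.6312, 0.2557]
ee_rot: [-3.141, -0.001, -2.677]
wrist_force: [-0.3, 0.5, 0.7]
width: 0.0339
grasp_force: 0.0
dr [-0.05 -0.04  0.35] shift after turn mm [ -81.  -455.7    0.7]
```

```bash
python3 -m pendant '{"dr":[[0,0,0],[0,0,0],[0,0,0],[0,0,0],[0,0,0]],"delta_pos":[[-0.007,-0.039,0],[-0.007,-0.039,0],[-0.007,-0.039,0],[-0.007,-0.039,0],[-0.007,-0.039,0]],"gripper":[0.4,0.4,0.4,0.4,0.4]}'
python3 -m pendant '{"dr":[[0,0,0],[0,0,0],[0,0,0],[0,0,0],[0,0,0]],"delta_pos":[[-0.007,-0.039,0],[-0.007,-0.039,0],[-0.007,-0.039,0],[-0.007,-0.039,0],[-0.007,-0.039,0]],"gripper":[0.4,0.4,0.4,0.4,0.4]}'
python3 -c "
from m import *
go(.4282,.2585,.255,206.3)"
```

```text
clock: 1.1
tcp_pos: [0.2723, 0.4706, 0.2559]
ee_rot: [-3.141, -0.001, -2.682]
wrist_force: [0.5, 0.6, 1.0]
width: 0.0342
grasp_force: 0.0
clock: 1.6
tcp_pos: [0.3899, 0.3113, 0.2561]
ee_rot: [-3.141, -0.0, -2.682]
wrist_force: [0.4, 0.3, 0.1]
width: 0.0339
grasp_force: 0.0
dr [-0.01 -0.02  0.01] shift after turn mm [-10.9 -64.3   1.1]
```

```bash
python3 -m pendant '{"dr":[[0,0,0],[0,0,0],[0,0,0],[0,0,0],[0,0,0]],"delta_pos":[[-0.005,-0.032,0],[-0.006,-0.032,0],[0,0,0],[0,0,0.02],[0,0,0.02]],"gripper":[0.4,0.4,0.4,0.4,0.4]}'
python3 -c "
from m import *
go(.4282,.2585,.187,206.3)
im,d=r.get_image('side'); cv2.imwrite('pics/s1.png',cv2.resize(im[100:260,140:340,::-1],None,fx=3.5,fy=3.5,interpolation=cv2.INTER_CUBIC))"
```

```text
clock: 2.1
tcp_pos: [0.4277, 0.2609, 0.2162]
ee_rot: [3.141, 0.001, -2.683]
wrist_force: [-0.2, -0.3, -0.1]
width: 0.0343
grasp_force: 0.0
dr [ 0.02  0.08 -0.01] shift after turn mm [ 0.7 -2.4 29.2]
```

View pics/s1.png

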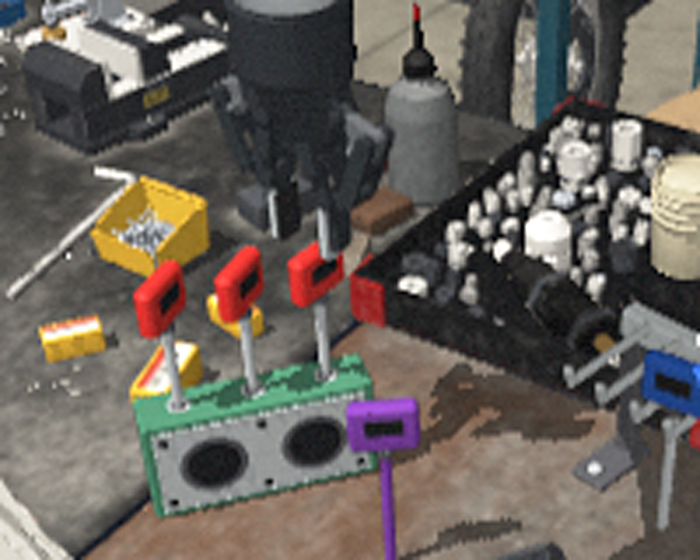

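The side view shows the open fingers just above the right-hand red handle at crop (315,275), one on each side. I'll go down and grip.

```bash
python3 -m pendant '{"dr":[[0,0,0],[0,0,0],[0,0,0],[0,0,0],[0,0,0]],"delta_pos":[[0.001,-0.002,0],[0,0,0.015],[0,0,0.014],[0,0,0],[0,0,0]],"gripper":[0.4,0.4,0.4,0.4,0]}' 40
python3 -m pendant '{"dr":[[0,0,0],[0,0,0],[0,0,0],[0,0,0],[0,0,0]],"delta_pos":[[0,0,0],[0,0,0],[0,0,0],[0,0,-0.01],[0,0,-0.02]],"gripper":[0,0,0,0,0]}'
python3 -m pendant '{"dr":[[0,0,0],[0,0,0],[0,0,0],[0,0,0],[0,0,0]],"delta_pos":[[0,0,-0.03],[0,0,-0.03],[0,0,-0.03],[0,0,-0.03],[0,0,0]],"gripper":[0,0,0,0,0]}'
python3 - <<'E'
from m import *
im,d=r.get_image('side'); cv2.imwrite('pics/s2.png',cv2.resize(im[60:260,140:340,::-1],None,fx=2.8,fy=2.8,interpolation=cv2.INTER_CUBIC))
E
```

```text
clock: 2.65
tcp_pos: [0.4274, 0.2585, 0.1875]
ee_rot: [3.141, -0.0, -2.682]
wrist_force: [0.5, 0.5, 1.7]
width: 0.021
grasp_force: 0.0
clock: 3.15
tcp_pos: [0.4269, 0.2576, 0.2169]
ee_rot: [-3.141, -0.003, -2.682]
wrist_force: [0.5, 0.1, -1.3]
width: 0.0134
grasp_force: 42.1
clock: 3.65
tcp_pos: [0.4294, 0.2599, 0.3425]
ee_rot: [3.141, 0.009, -2.682]
wrist_force: [0.7, 1.0, -0.7]
width: 0.0132
grasp_force: 42.1
```

View pics/s2.png

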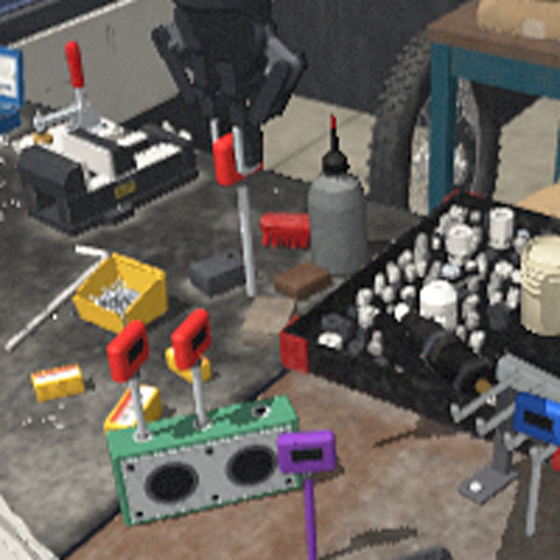

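The key is out and held, with its shaft clear at crop (250,295). Next I'll turn to the rack yaw of 109.2° and move over fork 5.

```bash

python3 -m pendant '{"dr":[[0,0,8.1],[0,0,8.1],[0,0,8.1],[0,0,8.1],[0,0,8.1]],"delta_pos":[[0,0,-0.002],[0,0,-0.002],[0,0,-0.002],[0,0,0],[0,0,0]],"gripper":[0,0,0,0,0]}'
python3 -m pendant '{"dr":[[0,0,8.1],[0,0,8.1],[0,0,8.1],[0,0,8.1],[0,0,8.1]],"delta_pos":[[0,0,0],[0,0,0],[0,0,0],[0,0,0],[0,0,0]],"gripper":[0,0,0,0,0]}'
python3 -m pendant '{"dr":[[0,0,8.1],[0,0,8.1],[0,0,0]],"delta_pos":[[0,0,0],[0,0,0],[0,0,0]],"gripper":[0,0,0]}'
python3 -c "
from m import *
go(.576,.120,.345,109.2)"
```

```text
clock: 4.2
tcp_pos: [0.4269, 0.2579, 0.3423]
ee_rot: [-3.14, -0.002, 2.888]
wrist_force: [-0.1, -0.9, -0.8]
width: 0.0132
grasp_force: 42.0
clock: 4.7
tcp_pos: [0.4268, 0.2579, 0.3421]
ee_rot: [-3.139, -0.0, 2.182]
wrist_force: [-0.2, -0.5, -0.3]
width: 0.0131
grasp_force: 42.0
clock: 5.0
tcp_pos: [0.4269, 0.2579, 0.3422]
ee_rot: [-3.139, 0.0, 1.903]
wrist_force: [0.1, 0.3, -0.8]
width: 0.0134
grasp_force: 42.0
dr [-0.13  0.02 -0.14] shift after turn mm [-179.3   95.4   -2.8]
```

```bash

python3 -m pendant '{"dr":[[0,0,0],[0,0,0],[0,0,0],[0,0,0],[0,0,0]],"delta_pos":[[-0.036,0.019,0],[-0.036,0.019,0],[-0.036,0.019,0],[-0.036,0.019,0],[-0.035,0.019,0]],"gripper":[0,0,0,0,0]}'
python3 -m pendant '{"dr":[[0,0,0],[0,0,0],[0,0,0]],"delta_pos":[[0,0,0],[0,0,0],[0,0,0]],"gripper":[0,0,0]}'
python3 - <<'E'
from m import *
go(.576,.120,.345,109.2)
for n in('side','top'):
    im,d=r.get_image(n); P=cloud(n,d); X,Y,Z=P[...,0],P[...,1],P[...,2]
    m=(np.hypot(X-.576,Y-.12)<.05)
    for a,b in[(.19,.23),(.23,.26),(.26,.30),(.31,.35)]:
        k=m&(Z>a)&(Z<b)
        if k.sum()>3: print(n,a,np.median(P[k],0).round(4),k.sum())
    hsv=cv2.cvtColor(im,cv2.COLOR_RGB2HSV); keys(P,hsv,.29,.37,(.5,.65,.05,.2))
    cv2.imwrite(f'pics/{n}3.png',im[:,:,::-1])
    print(proj(n,[.5718,.1183,.13]))
E
```

```text
clock: 5.5
tcp_pos: [0.5766, 0.1188, 0.3425]
ee_rot: [-3.14, -0.0, 1.909]
wrist_force: [0.1, -0.0, -1.0]
width: 0.0134
grasp_force: 42.1
clock: 5.8
tcp_pos: [0.575, 0.1214, 0.3427]
ee_rot: [-3.14, -0.001, 1.908]
wrist_force: [0.3, 0.0, -0.3]
width: 0.0129
grasp_force: 42.1
dr [-0.08 -0.07  0.11] shift after turn mm [-1.7  0.5 -2.3]
side 0.19 [0.572  0.1183 0.2174] 40
side 0.23 [0.5723 0.1181 0.2462] 47
side 0.26 [0.5723 0.1177 0.2814] 65
side 0.31 [0.5711 0.1091 0.3337] 361
red c [576.4 107.8] size [21.8 23.7] long-axis deg 109.6 z [0.3117 0.3299 0.3442] 159
red c [563.6 132.6] size [ 5.8 15.1] long-axis deg 93.1 z [0.3103 0.3161 0.3292] 17
[313.07644091 206.18781174]
top 0.19 [0.5703 0.1209 0.2166] 7
top 0.23 [0.5706 0.1214 0.2417] 9
top 0.31 [0.5633 0.1356 0.3363] 47
red c [566.3 137.6] size [ 7.6 14.3] long-axis deg 49.2 z [0.3185 0.3397 0.3451] 34
[300.88453506 188.35712906]
```

```bash

python3 - <<'E'
from m import *
a=np.array([.9443,.3289]);b=np.array([-.3289,.9443]); O=np.array([.6162,-.0091])
def rk(p): q=p[:2]-O; return (np.array([q@a,q@b])*1000).round(1)
for tx,bx in [(((172,412),(220,400)),((118,278),(165,265))),(((360,348),(405,335)),((305,210),(352,195))),(((545,285),(592,270)),((490,150),(537,135)))]:
    for q,z in((tx,.14),(bx,.13)):
        print([rk(onz("top",u/5+265-.4,v/5+115-.4,z)) for u,v in q])
d=np.load("pics/side0.npy"); P=cloud("side",d); X,Y,Z=P[...,0],P[...,1],P[...,2]
q=(P[...,:2]-O); xx=q@a;yy=q@b
m=(Z>.115)&(Z<.14)&(abs(yy)<.2)&(xx>-.01)&(xx<.05)
h,e=np.histogram(yy[m]*1000,bins=np.arange(-170,171,3)); print([(int(e[i]),int(h[i])) for i in range(len(h)) if h[i]>5])
E
```

```text
[array([-22.2, 149. ]), array([-24.8, 122.6])]
[array([ 58.8, 149.9]), array([ 57. , 123.4])]
[array([-23.6,  41.9]), array([-25.1,  16.5])]
[array([60.2, 40.6]), array([59.4, 13.3])]
[array([-25. , -64.8]), array([-25.9, -91.8])]
[array([ 57.6, -67.4]), array([ 56.8, -95. ])]
[(-155, 6), (-152, 18), (-149, 14), (-146, 9), (-140, 14), (-137, 15), (-134, 12), (-131, 7), (-125, 14), (-122, 9), (-98, 33), (-95, 33), (-92, 12), (-71, 39), (-68, 30), (-65, 6), (-47, 6), (-44, 25), (-41, 18), (-38, 6), (-32, 10), (-29, 9), (-26, 8), (-17, 10), (-14, 9), (10, 25), (13, 23), (37, 39), (40, 19), (58, 6), (64, 31), (67, 14), (70, 11), (76, 11), (79, 8), (88, 6), (91, 8), (94, 7), (118, 20), (121, 14), (142, 8), (145, 29), (148, 17)]
```

```bash

python3 -m pendant '{"dr":[[0,0,0],[0,0,0],[0,0,0],[0,0,0],[0,0,0]],"delta_pos":[[-0.001,0,0],[0,0,0.03],[0,0,0.03],[0,0,0.03],[0,0,0]],"gripper":[0,0,0,0,0]}'
python3 - <<'E'
from m import *
go(.5763,.1205,.165,109.2)
im,d=r.get_image('side'); cv2.imwrite('pics/s4.png',cv2.resize(im[100:300,240:440,::-1],None,fx=2.9,fy=2.9,interpolation=cv2.INTER_CUBIC))
E
```

```text
clock: 6.4
tcp_pos: [0.5731, 0.1191, 0.2492]
ee_rot: [-3.133, -0.001, 1.906]
wrist_force: [-0.0, -0.5, -1.1]
width: 0.0134
grasp_force: 41.9
dr [-0.47 -0.06  0.01] shift after turn mm [ 0.2  3.5 84.2]
```

View pics/s4.png

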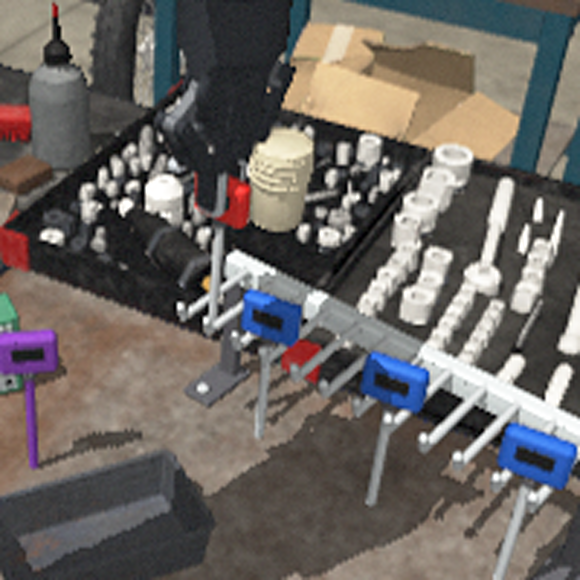

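The shaft, at crop (212,325), has gone in at fork 5 and the force is low. I'll check its position and then lower it.

```bash

cat >> m.py <<'E'
ra=np.array([.9443,.3289]);rb=np.array([-.3289,.9443]); O=np.array([.6162,-.0091])
def shaft(fork,zlo=.145,zhi=.205):
    "shaft surface in rack mm (near side; add ~2 to y, ~2 to x)"
    im,d=r.get_image('side'); P=cloud('side',d); q=P[...,:2]-O; xx=q@ra*1000; yy=q@rb*1000; c=(fork-2.5)*54
    for a in np.arange(zlo,zhi,.02):
        m=(abs(yy-c)<16)&(abs(xx)<20)&(P[...,2]>a)&(P[...,2]<a+.02)
        if m.sum()>3: print("shaft z",a.round(3),"rack x,y",np.median(xx[m]).round(1),(np.median(yy[m])-c).round(1),m.sum())
E
python3 -c "
from m import *
shaft(5)"
python3 -m pendant '{"dr":[[0,0,0],[0,0,0],[0,0,0],[0,0,0],[0,0,0]],"delta_pos":[[0,0.003,0],[0,0,0.03],[0,0,0.03],[0,0,0],[0,0,0]],"gripper":[0,0,0,0,0]}'
python3 -c "
from m import *
go(.5763,.1205,.165,109.2)"
```

```text
shaft z 0.145 rack x,y -1.3 -3.2 25
shaft z 0.165 rack x,y -1.3 -2.7 25
shaft z 0.185 rack x,y -0.5 -2.9 29
clock: 7.0
tcp_pos: [0.58, 0.1206, 0.1947]
ee_rot: [3.14, 0.0, 1.905]
wrist_force: [-0.1, 0.3, -0.4]
width: 0.0135
grasp_force: 42.0
dr [ 0.08  0.   -0.08] shift after turn mm [ 1.1 -3.5 29.7]
```

```bash

python3 -m pendant '{"dr":[[0,0,0],[0,0,0],[0,0,0],[0,0,0],[0,0,0]],"delta_pos":[[0,-0.002,0.012],[0,0,0.012],[0,0,0.003],[0,0,0],[0,0,0]],"gripper":[0,0,0,0,0]}'
python3 -m pendant '{"dr":[[0,0,0],[0,0,0],[0,0,0]],"delta_pos":[[0,0,0.002],[0,0,0],[0,0,0]],"gripper":[0,0,0]}'
```

```text
clock: 7.5
tcp_pos: [0.5774, 0.1197, 0.1664]
ee_rot: [3.141, -0.0, 1.904]
wrist_force: [0.4, 0.2, -1.0]
width: 0.013
grasp_force: 42.1
clock: 7.8
tcp_pos: [0.5774, 0.1197, 0.1645]
ee_rot: [3.141, -0.0, 1.904]
wrist_force: [0.2, 0.6, -1.0]
width: 0.0136
grasp_force: 42.1
```

```bash

python3 -m pendant '{"dr":[[0,0,0],[0,0,0]],"delta_pos":[[0,0,0.0015],[0,0,0]],"gripper":[0,0]}' | grep -E "tcp|wrist"
python3 -m pendant '{"dr":[[0,0,0],[0,0,0]],"delta_pos":[[0,0,0.0015],[0,0,0]],"gripper":[0,0]}'| grep -E "tcp|wrist"
```

```text
tcp_pos: [0.5775, 0.1198, 0.1638]
wrist_force: [-2.2, 0.8, 6.2]
tcp_pos: [0.5776, 0.1198, 0.1637]
wrist_force: [-6.0, -1.2, 13.7]
```

```bash

python3 -m pendant '{"dr":[[0,0,0],[0,0,0],[0,0,0],[0,0,0],[0,0,0]],"delta_pos":[[0,0,-0.002],[0,0,0],[0,0,0],[0,0,0],[0,0,0]],"gripper":[0,0.4,0.4,0.4,0.4]}'
python3 -m pendant '{"dr":[[0,0,0],[0,0,0],[0,0,0],[0,0,0],[0,0,0]],"delta_pos":[[0,0,-0.01],[0,0,-0.03],[0,0,-0.03],[0,0,-0.03],[0,0,0]],"gripper":[0.4,0.4,0.4,0.4,0.4]}'
python3 - <<'E'
from m import *
go(.3764,.2660,.255,44)
im,d=r.get_image('side'); cv2.imwrite('pics/s5.png',cv2.resize(im[100:300,240:440,::-1],None,fx=2.9,fy=2.9,interpolation=cv2.INTER_CUBIC))
P=cloud('side',d); hsv=cv2.cvtColor(im,cv2.COLOR_RGB2HSV); keys(P,hsv,.125,.2,(.5,.65,.05,.2)); keys(P,hsv,.125,.2,(.5,.75,-.2,.2),"blue");keys(P,hsv)
E
```

```text
clock: 8.7
tcp_pos: [0.5772, 0.1196, 0.163]
ee_rot: [-3.141, -0.0, 1.905]
wrist_force: [-0.4, -0.2, 0.7]
width: 0.034
grasp_force: 0.0
clock: 9.2
tcp_pos: [0.5801, 0.1205, 0.269]
ee_rot: [3.132, 0.001, 1.905]
wrist_force: [1.0, 0.9, 0.5]
width: 0.0342
grasp_force: 0.0
dr [ 0.5  -0.25 65.12] shift after turn mm [ -45.5 -246.2   14. ]
red c [583.6 129.8] size [38.5 63.8] long-axis deg 57.1 z [0.1348 0.1552 0.1656] 221
blue c [593.1  86.1] size [34.1 77.3] long-axis deg 79.2 z [0.1361 0.1568 0.166 ] 250
blue c [624.6 -34.5] size [14.9 45.8] long-axis deg 121.3 z [0.1357 0.1566 0.1662] 296
blue c [ 660.1 -136.1] size [17.2 45.4] long-axis deg 123.6 z [0.1357 0.1571 0.166 ] 355
red c [377.  265.4] size [14.6 46.3] long-axis deg 44.0 z [0.1668 0.1842 0.1902] 159
red c [325.  272.3] size [15.2 46.5] long-axis deg 45.0 z [0.166  0.1838 0.1902] 167
```

View pics/s5.png

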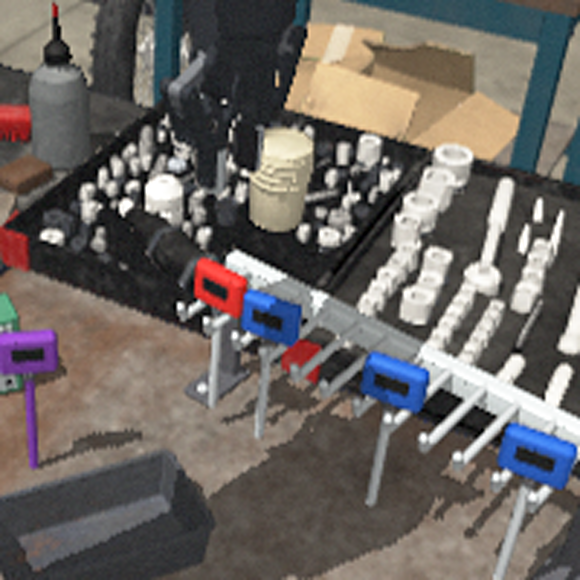

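The red key hangs on fork 5 at crop (220,288), and the blue keys haven't moved. Next is the middle key.

```bash

python3 -m pendant '{"dr":[[0,0,8.1],[0,0,8.1],[0,0,8.1],[0,0,8.1],[0,0,8.1]],"delta_pos":[[0,0,0],[0,0,0],[0,0,0],[0,0,0],[0,0,0]],"gripper":[0.4,0.4,0.4,0.4,0.4]}' >/dev/null
python3 -m pendant '{"dr":[[0,0,8.1],[0,0,8.1],[0,0,8.1],[0,0,0],[0,0,0]],"delta_pos":[[0,0,0],[0,0,0],[0,0,0],[0,0,0],[0,0,0]],"gripper":[0.4,0.4,0.4,0.4,0.4]}'
python3 -m pendant '{"dr":[[0,0,0],[0,0,0],[0,0,0],[0,0,0],[0,0,0]],"delta_pos":[[-0.008,-0.041,0],[-0.008,-0.041,0],[-0.008,-0.041,0],[-0.008,-0.041,0],[-0.008,-0.041,0]],"gripper":[0.4,0.4,0.4,0.4,0.4]}' >/dev/null
python3 -c "
from m import *
go(.3764,.2660,.255,44)"
```

```text
clock: 10.25
tcp_pos: [0.5768, 0.1197, 0.2627]
ee_rot: [-3.141, 0.001, 0.777]
wrist_force: [-0.5, -0.0, 0.2]
width: 0.0341
grasp_force: 0.0
dr [ 0.01 -0.    0.51] shift after turn mm [ -1.  -38.5   8.2]
```

```bash

python3 -m pendant '{"dr":[[0,0,0.5],[0,0,0],[0,0,0],[0,0,0]],"delta_pos":[[-0.001,-0.038,0],[0,0,0.02],[0,0,0.01],[0,0,0]],"gripper":[0.4,0.4,0.4,0.4]}'
python3 -c "
from m import *
go(.3764,.2660,.187,44)"
```

```text
clock: 11.15
tcp_pos: [0.3776, 0.2636, 0.2318]
ee_rot: [-3.141, 0.003, 0.766]
wrist_force: [0.1, 0.3, -0.5]
width: 0.0343
grasp_force: 0.0
dr [-0.01  0.2  -0.12] shift after turn mm [ 0.9 -2.6 44.8]
```

```bash

python3 -m pendant '{"dr":[[0,0,0],[0,0,0],[0,0,0],[0,0,0],[0,0,0]],"delta_pos":[[0,-0.002,0],[0,0,0.022],[0,0,0.022],[0,0,0],[0,0,0]],"gripper":[0.4,0.4,0.4,0.4,0.4]}'
python3 -m pendant '{"dr":[[0,0,0],[0,0,0],[0,0,0],[0,0,0],[0,0,0]],"delta_pos":[[0,0,0],[0,0,0],[0,0,0],[0,0,0],[0,0,0]],"gripper":[0,0,0,0,0]}' 40
python3 -m pendant '{"dr":[[0,0,0],[0,0,0],[0,0,0],[0,0,0],[0,0,0]],"delta_pos":[[0,0,-0.02],[0,0,-0.03],[0,0,-0.035],[0,0,-0.035],[0,0,-0.035]],"gripper":[0,0,0,0,0]}'
python3 -m pendant '{"dr":[[0,0,-8.1],[0,0,-8.1],[0,0,-8.1],[0,0,-8.1],[0,0,-8.1]],"delta_pos":[[0,0,0],[0,0,0],[0,0,0],[0,0,0],[0,0,0]],"gripper":[0,0,0,0,0]}'
python3 -m pendant '{"dr":[[0,0,-8.1],[0,0,-8.1],[0,0,-8.1],[0,0,0],[0,0,0]],"delta_pos":[[0,0,0],[0,0,0],[0,0,0],[0,0,0],[0,0,0]],"gripper":[0,0,0,0,0]}'
python3 -c "
from m import *
x,y=O+.004*ra+.0275*rb; print(x,y); go(x,y,.345,109.2)"
```

```text
clock: 11.65
tcp_pos: [0.3773, 0.2661, 0.1898]
ee_rot: [-3.142, 0.0, 0.764]
wrist_force: [-0.4, 0.8, 0.4]
width: 0.0342
grasp_force: 0.0
clock: 12.15
tcp_pos: [0.3778, 0.2668, 0.1906]
ee_rot: [3.141, -0.003, 0.765]
wrist_force: [-1.0, -0.5, 6.6]
width: 0.0132
grasp_force: 42.9
clock: 12.65
tcp_pos: [0.3763, 0.2661, 0.3458]
ee_rot: [-3.141, 0.0, 0.765]
wrist_force: [0.7, 0.7, -1.3]
width: 0.0133
grasp_force: 41.9
clock: 13.15
tcp_pos: [0.3765, 0.2662, 0.3443]
ee_rot: [-3.141, 0.0, 1.478]
wrist_force: [-0.2, 0.9, -1.1]
width: 0.0133
grasp_force: 41.9
clock: 13.65
tcp_pos: [0.3766, 0.2662, 0.3443]
ee_rot: [-3.141, 0.0, 1.892]
wrist_force: [0.3, -0.2, -0.5]
width: 0.0134
grasp_force: 41.9
0.61093245 0.01818385
dr [-0.01  0.   -0.8 ] shift after turn mm [-311.3  139.7   -0.7]
```

```bash

python3 -m pendant '{"dr":[[0,0,-0.8],[0,0,0],[0,0,0],[0,0,0],[0,0,0]],"delta_pos":[[-0.039,0.0175,0],[-0.039,0.0175,0],[-0.039,0.0175,0],[-0.039,0.0175,0],[-0.039,0.0175,0]],"gripper":[0,0,0,0,0]}' >/dev/null
python3 -m pendant '{"dr":[[0,0,0],[0,0,0],[0,0,0],[0,0,0],[0,0,0]],"delta_pos":[[-0.039,0.0175,0],[-0.039,0.0175,0],[-0.038,0.0175,0],[0,0,0],[0,0,0]],"gripper":[0,0,0,0,0]}'
python3 -c "
from m import *
x,y=O+.004*ra+.0275*rb; go(x,y,.26,109.2); shaft(3,.22,.3)"
```

```text
clock: 14.65
tcp_pos: [0.6119, 0.018, 0.3435]
ee_rot: [-3.14, -0.0, 1.905]
wrist_force: [0.0, 0.5, -0.6]
width: 0.0134
grasp_force: 41.9
dr [-0.08 -0.02 -0.07] shift after turn mm [ 0.5 -0.9 83.5]
shaft z 0.22 rack x,y 2.0 -0.2 33
shaft z 0.24 rack x,y 1.4 -0.5 37
shaft z 0.26 rack x,y 1.7 -0.3 37
shaft z 0.28 rack x,y 1.5 -1.1 37
```

```bash

python3 -m pendant '{"dr":[[0,0,0],[0,0,0],[0,0,0],[0,0,0],[0,0,0]],"delta_pos":[[-0.002,0,0],[0,0,0.03],[0,0,0.03],[0,0,0.03],[0,0,0]],"gripper":[0,0,0,0,0]}'
python3 -c "
from m import *
shaft(3)"
python3 -m pendant '{"dr":[[0,0,0],[0,0,0],[0,0,0],[0,0,0],[0,0,0]],"delta_pos":[[0,0,0.03],[0,0,0.03],[0,0,0.022],[0,0,0],[0,0,0]],"gripper":[0,0,0,0,0]}'
```

```text
clock: 15.2
tcp_pos: [0.6089, 0.0186, 0.2502]
ee_rot: [-3.134, -0.003, 1.911]
wrist_force: [-0.3, 0.5, -1.2]
width: 0.0131
grasp_force: 41.8
shaft z 0.145 rack x,y -1.8 1.4 27
shaft z 0.165 rack x,y -1.8 0.9 32
shaft z 0.185 rack x,y -1.7 1.4 32
clock: 15.75
tcp_pos: [0.6136, 0.0178, 0.1743]
ee_rot: [3.139, 0.0, 1.91]
wrist_force: [1.9, -0.1, 0.4]
width: 0.0132
grasp_force: 41.9
```

```bash

python3 -m pendant '{"dr":[[0,0,0],[0,0,0]],"delta_pos":[[0,0,0],[0,0,0]],"gripper":[0,0]}'
python3 -c "
from m import *
o=r.get_obs()['tcp_pos'][:2]-O; print(o@ra,o@rb); shaft(3,.05,.11)"
```

```text
clock: 15.95
tcp_pos: [0.6138, 0.0175, 0.1745]
ee_rot: [3.138, 0.001, 1.91]
wrist_force: [0.7, 0.0, -1.6]
width: 0.0132
grasp_force: 41.9
0.00651232659877545 0.02585916799662004
shaft z 0.05 rack x,y 3.1 -2.0 26
shaft z 0.07 rack x,y 3.1 -2.2 25
shaft z 0.09 rack x,y 4.2 -3.0 12
```

```bash

python3 -m pendant '{"dr":[[0,0,0],[0,0,0]],"delta_pos":[[0,0,0.006],[0,0,0]],"gripper":[0,0]}' | grep -E "tcp|wrist"
python3 -m pendant '{"dr":[[0,0,0],[0,0,0]],"delta_pos":[[0,0,0.0015],[0,0,0]],"gripper":[0,0]}' | grep -E "tcp|wrist"
python3 -m pendant '{"dr":[[0,0,0],[0,0,0]],"delta_pos":[[0,0,0.0015],[0,0,0]],"gripper":[0,0]}'| grep -E "tcp|wrist"
```

```text
tcp_pos: [0.6132, 0.0173, 0.1668]
wrist_force: [1.3, -0.2, 0.9]
tcp_pos: [0.6132, 0.0173, 0.1666]
wrist_force: [-2.6, -0.3, 11.3]
tcp_pos: [0.6133, 0.0173, 0.1665]
wrist_force: [-6.0, -0.0, 18.7]
```

Contact. I'll release and go for the third key.

```bash

python3 -m pendant '{"dr":[[0,0,0],[0,0,0],[0,0,0],[0,0,0],[0,0,0]],"delta_pos":[[0,0,-0.003],[0,0,0],[0,0,0],[0,0,0],[0,0,0]],"gripper":[0,0.4,0.4,0.4,0.4]}'
python3 -m pendant '{"dr":[[0,0,0],[0,0,0],[0,0,0],[0,0,0],[0,0,0]],"delta_pos":[[0,0,-0.01],[0,0,-0.03],[0,0,-0.03],[0,0,-0.03],[0,0,0]],"gripper":[0.4,0.4,0.4,0.4,0.4]}'
python3 -m pendant '{"dr":[[0,0,8.1],[0,0,8.1],[0,0,8.1],[0,0,8.1],[0,0,8.1]],"delta_pos":[[0,0,0],[0,0,0],[0,0,0],[0,0,0],[0,0,0]],"gripper":[0.4,0.4,0.4,0.4,0.4]}' >/dev/null
python3 -m pendant '{"dr":[[0,0,8.1],[0,0,8.1],[0,0,8.1],[0,0,0],[0,0,0]],"delta_pos":[[0,0,0],[0,0,0],[0,0,0],[0,0,0],[0,0,0]],"gripper":[0.4,0.4,0.4,0.4,0.4]}' >/dev/null
python3 - <<'E'
from m import *
for n in ("side","top"):
    im,d=r.get_image(n)
    P=cloud(n,d); hsv=cv2.cvtColor(im,cv2.COLOR_RGB2HSV); keys(P,hsv,.125,.2,(.5,.75,-.2,.2)); keys(P,hsv,.125,.2,(.5,.75,-.2,.2),"blue");keys(P,hsv,.17)
go(.3255,.2740,.26,44)
E
```

```text
clock: 17.1
tcp_pos: [0.6121, 0.0173, 0.1657]
ee_rot: [-3.141, -0.0, 1.91]
wrist_force: [-0.2, -0.9, 0.5]
width: 0.0338
grasp_force: 0.0
clock: 17.6
tcp_pos: [0.6155, 0.0173, 0.2722]
ee_rot: [3.133, 0.002, 1.91]
wrist_force: [-0.7, -0.1, 0.1]
width: 0.0338
grasp_force: 0.0
red c [583.6 129.8] size [38.6 64.5] long-axis deg 57.3 z [0.1355 0.1562 0.1659] 222
red c [610.2  17. ] size [15.9 45.3] long-axis deg 108.9 z [0.1353 0.1564 0.166 ] 274
blue c [589.8  66.8] size [15.6 44.6] long-axis deg 119.0 z [0.1366 0.1561 0.1661] 248
blue c [624.5 -34.9] size [14.7 45.1] long-axis deg 119.3 z [0.1358 0.1571 0.1662] 298
blue c [ 660.  -136.3] size [14.8 45.4] long-axis deg 120.7 z [0.1353 0.1575 0.1661] 352
red c [325.7 272.9] size [13.3 47.2] long-axis deg 43.6 z [0.1724 0.1855 0.1903] 140
red c [610.9   5.8] size [ 7.7 22.5] long-axis deg 127.3 z [0.1588 0.1624 0.167 ] 21
red c [579.9 119.2] size [21.8 44.6] long-axis deg 109.0 z [0.1514 0.1632 0.1676] 100
blue c [620.1 -21.7] size [16.9 19.4] long-axis deg 2.8 z [0.1454 0.1632 0.1673] 46
blue c [590.6  69. ] size [14.9 42.9] long-axis deg 123.7 z [0.1555 0.1639 0.1679] 89
red c [325.6 273.8] size [13.8 42.4] long-axis deg 44.7 z [0.1827 0.1876 0.1912] 101
dr [-0.01  0.    0.78] shift after turn mm [ -28.  -383.9    6.2]
```

```bash

python3 -m pendant '{"dr":[[0,0,0.8],[0,0,0],[0,0,0],[0,0,0],[0,0,0]],"delta_pos":[[-0.003,-0.038,0],[-0.003,-0.038,0],[-0.003,-0.038,0],[-0.003,-0.038,0],[-0.003,-0.038,0]],"gripper":[0.4,0.4,0.4,0.4,0.4]}' >/dev/null
python3 -m pendant '{"dr":[[0,0,0],[0,0,0],[0,0,0],[0,0,0],[0,0,0]],"delta_pos":[[-0.003,-0.038,0],[-0.003,-0.038,0],[-0.003,-0.038,0],[-0.003,-0.038,0],[-0.001,-0.038,0]],"gripper":[0.4,0.4,0.4,0.4,0.4]}' >/dev/null
python3 -m pendant '{"dr":[[0,0,0],[0,0,0]],"delta_pos":[[0,0,0.02],[0,0,0]],"gripper":[0.4,0.4]}'
python3 -c "
from m import *
go(.3255,.2740,.1885,44)"
```

```text
clock: 19.9
tcp_pos: [0.327, 0.2714, 0.2449]
ee_rot: [3.141, 0.003, 0.769]
wrist_force: [-0.2, -0.8, -0.6]
width: 0.034
grasp_force: 0.0
dr [0.01 0.18 0.07] shift after turn mm [ 0.7 -3.  56.4]
```

```bash

python3 -m pendant '{"dr":[[0,0,0],[0,0,0],[0,0,0],[0,0,0],[0,0,0]],"delta_pos":[[0,-0.002,0],[0,0,0.028],[0,0,0.028],[0,0,0],[0,0,0]],"gripper":[0.4,0.4,0.4,0.4,0.4]}'
python3 -m pendant '{"dr":[[0,0,0],[0,0,0],[0,0,0],[0,0,0],[0,0,0]],"delta_pos":[[0,0,0],[0,0,0],[0,0,0],[0,0,0],[0,0,0]],"gripper":[0,0,0,0,0]}' 40
python3 -m pendant '{"dr":[[0,0,0],[0,0,0],[0,0,0],[0,0,0],[0,0,0]],"delta_pos":[[0,0,-0.02],[0,0,-0.03],[0,0,-0.035],[0,0,-0.035],[0,0,-0.035]],"gripper":[0,0,0,0,0]}'
python3 -m pendant '{"dr":[[0,0,-8.1],[0,0,-8.1],[0,0,-8.1],[0,0,-8.1],[0,0,-8.1]],"delta_pos":[[0,0,0],[0,0,0],[0,0,0],[0,0,0],[0,0,0]],"gripper":[0,0,0,0,0]}' >/dev/null
python3 -m pendant '{"dr":[[0,0,-8.1],[0,0,-8.1],[0,0,-8.1],[0,0,-0.8],[0,0,0]],"delta_pos":[[0,0,0],[0,0,0],[0,0,0],[0,0,0],[0,0,0]],"gripper":[0,0,0,0,0]}'
python3 -c "
from m import *
x,y=O+.004*ra-.081*rb; print(x,y); go(x,y,.345,109.2)"
```

```text
clock: 20.4
tcp_pos: [0.3281, 0.2727, 0.1909]
ee_rot: [3.141, 0.0, 0.764]
wrist_force: [0.8, -0.7, -0.3]
width: 0.0344
grasp_force: 0.0
clock: 20.9
tcp_pos: [0.3283, 0.2741, 0.1919]
ee_rot: [-3.141, -0.003, 0.765]
wrist_force: [-0.3, -0.6, 6.8]
width: 0.0133
grasp_force: 43.5
clock: 21.4
tcp_pos: [0.3272, 0.2728, 0.3472]
ee_rot: [3.142, -0.001, 0.765]
wrist_force: [1.1, 1.1, -0.5]
width: 0.0132
grasp_force: 42.4
clock: 22.4
tcp_pos: [0.3273, 0.273, 0.3455]
ee_rot: [3.141, -0.0, 1.907]
wrist_force: [-0.5, -0.2, -1.7]
width: 0.0132
grasp_force: 42.4
0.6466181 -0.0842727
dr [ 0.02 -0.01  0.05] shift after turn mm [-442.4  184.     0.5]
```

```bash

python3 -m pendant '{"dr":[[0,0,0],[0,0,0],[0,0,0],[0,0,0],[0,0,0]],"delta_pos":[[-0.037,0.0155,0],[-0.037,0.0155,0],[-0.037,0.0155,0],[-0.037,0.0155,0],[-0.037,0.0155,0]],"gripper":[0,0,0,0,0]}' >/dev/null
python3 -m pendant '{"dr":[[0,0,0],[0,0,0],[0,0,0],[0,0,0],[0,0,0]],"delta_pos":[[-0.037,0.0155,0],[-0.037,0.0155,0],[-0.037,0.0155,0],[-0.037,0.0155,0],[-0.037,0.0155,0]],"gripper":[0,0,0,0,0]}' >/dev/null
python3 -m pendant '{"dr":[[0,0,0],[0,0,0],[0,0,0],[0,0,0],[0,0,0]],"delta_pos":[[-0.037,0.0145,0],[-0.035,0.0145,0],[0,0,0],[0,0,0],[0,0,0]],"gripper":[0,0,0,0,0]}'
python3 -c "
from m import *
x,y=O+.004*ra-.081*rb; go(x,y,.26,109.2); shaft(1,.22,.3)"
```

```text
clock: 23.9
tcp_pos: [0.6475, -0.0814, 0.345]
ee_rot: [-3.141, -0.001, 1.909]
wrist_force: [0.0, 0.0, -0.7]
width: 0.0134
grasp_force: 42.3
dr [-0.03 -0.07  0.2 ] shift after turn mm [-2.4 -1.8 85. ]
shaft z 0.22 rack x,y 1.7 1.7 39
shaft z 0.24 rack x,y 1.7 1.7 40
shaft z 0.26 rack x,y 1.8 1.4 46
shaft z 0.28 rack x,y 1.6 1.5 45
```

```bash

python3 -m pendant '{"dr":[[0,0,0],[0,0,0],[0,0,0],[0,0,0],[0,0,0]],"delta_pos":[[-0.004,0,0],[0,0,0.03],[0,0,0.03],[0,0,0],[0,0,0]],"gripper":[0,0,0,0,0]}'
python3 -c "
from m import *
shaft(1,.175,.235)"
python3 -m pendant '{"dr":[[0,0,0],[0,0,0],[0,0,0],[0,0,0],[0,0,0]],"delta_pos":[[0,0,0.025],[0,0,0.025],[0,0,0.025],[0,0,0.025],[0,0,0]],"gripper":[0,0,0,0,0]}'
python3 -m pendant '{"dr":[[0,0,0],[0,0,0],[0,0,0]],"delta_pos":[[0,0,0.008],[0,0,0],[0,0,0]],"gripper":[0,0,0]}'
python3 -c "
from m import *
shaft(1,.05,.11)"
```

```text
clock: 24.45
tcp_pos: [0.6491, -0.0858, 0.2857]
ee_rot: [-3.141, -0.0, 1.91]
wrist_force: [1.6, 0.4, -0.5]
width: 0.0133
grasp_force: 42.4
shaft z 0.175 rack x,y 1.8 -3.5 37
shaft z 0.195 rack x,y 1.3 -3.2 35
shaft z 0.215 rack x,y 1.7 -3.1 40
clock: 25.0
tcp_pos: [0.648, -0.0858, 0.1837]
ee_rot: [-3.138, -0.002, 1.91]
wrist_force: [-1.5, -0.3, -0.7]
width: 0.0133
grasp_force: 42.3
clock: 25.3
tcp_pos: [0.6502, -0.0865, 0.1789]
ee_rot: [3.139, 0.001, 1.91]
wrist_force: [-0.2, -0.8, 0.6]
width: 0.0134
grasp_force: 42.4
shaft z 0.05 rack x,y 2.7 -4.7 27
shaft z 0.07 rack x,y 2.2 -4.6 26
shaft z 0.09 rack x,y 3.2 -4.1 13
```

```bash

python3 -m pendant '{"dr":[[0,0,0],[0,0,0],[0,0,0]],"delta_pos":[[0.0015,-0.002,0.008],[0,0,0],[0,0,0]],"gripper":[0,0,0]}' | grep -E "tcp|wrist"
python3 -m pendant '{"dr":[[0,0,0],[0,0,0]],"delta_pos":[[0,0,0.002],[0,0,0]],"gripper":[0,0]}' | grep -E "tcp|wrist"
python3 -m pendant '{"dr":[[0,0,0],[0,0,0]],"delta_pos":[[0,0,0.0015],[0,0,0]],"gripper":[0,0]}' | grep -E "tcp|wrist"
```

```text
tcp_pos: [0.6465, -0.0855, 0.169]
wrist_force: [0.3, -0.6, -0.6]
tcp_pos: [0.6471, -0.0857, 0.168]
wrist_force: [-2.2, 0.9, 3.6]
tcp_pos: [0.6472, -0.0857, 0.1679]
wrist_force: [-5.0, 0.3, 12.0]
```

```bash

python3 -m pendant '{"dr":[[0,0,0],[0,0,0],[0,0,0],[0,0,0],[0,0,0]],"delta_pos":[[0,0,-0.003],[0,0,0],[0,0,0],[0,0,0],[0,0,0]],"gripper":[0,0.4,0.4,0.4,0.4]}' 
python3 -m pendant '{"dr":[[0,0,0],[0,0,0],[0,0,0],[0,0,0],[0,0,0]],"delta_pos":[[0,0,-0.01],[0,0,-0.03],[0,0,-0.03],[0,0,-0.03],[0,0,0]],"gripper":[0.4,0.4,0.4,0.4,0.4]}'
python3 -m pendant '{"dr":[[0,0,8.1],[0,0,8.1],[0,0,8.1],[0,0,8.1],[0,0,8.1]],"delta_pos":[[0,0,0],[0,0,0],[0,0,0],[0,0,0],[0,0,0]],"gripper":[0.7,0.7,0.7,0.7,0.7]}' >/dev/null
python3 - <<'E'
from m import *
for n in ("side","top"):
    im,d=r.get_image(n)
    P=cloud(n,d); hsv=cv2.cvtColor(im,cv2.COLOR_RGB2HSV); keys(P,hsv,.125,.2,(.5,.75,-.2,.2)); keys(P,hsv,.125,.2,(.5,.75,-.2,.2),"blue");
    X,Y,Z=P[...,0],P[...,1],P[...,2]
    if n=="top":
        m=(Z>.014)&(Z<.05)&(X>.26)&(X<.5)&(Y>.33)&(Y<.52); q,l=cv2.connectedComponents(m.astype(np.uint8))
        for i in range(1,q):
            if (l==i).sum()>20: rect(P,l==i,"carton")
        rect(P,(Z>.035)&(Z<.055)&(X>.38)&(X<.52)&(Y>-.06)&(Y<.12),"tray"); rect(P,(X>.25)&(X<.5)&(Y>.18)&(Y<.36)&(Z>.075)&(Z<.095),"housing")
    cv2.imwrite(f'pics/{n}6.png',im[:,:,::-1])
a=cv2.imread('pics/side6.png')[130:310,130:450]; cv2.imwrite('pics/s6.png',cv2.resize(a,None,fx=2.4,fy=2.4,interpolation=cv2.INTER_CUBIC))
E
```

```text
clock: 26.55
tcp_pos: [0.6467, -0.0856, 0.1684]
ee_rot: [-3.141, -0.0, 1.91]
wrist_force: [0.3, -0.2, 0.3]
width: 0.0343
grasp_force: 0.0
clock: 27.05
tcp_pos: [0.6497, -0.0865, 0.2748]
ee_rot: [3.133, 0.004, 1.909]
wrist_force: [0.3, 0.0, 0.2]
width: 0.0344
grasp_force: 0.0
red c [575.2 116.7] size [14.6 45.7] long-axis deg 111.2 z [0.1356 0.1551 0.1661] 218
red c [611.2  16.4] size [17.  44.8] long-axis deg 109.1 z [0.1352 0.1563 0.1657] 272
red c [655.9 -78. ] size [44.4 52.7] long-axis deg 38.1 z [0.1356 0.1573 0.1657] 327
blue c [589.5  66.8] size [15.4 44.8] long-axis deg 118.7 z [0.1365 0.157  0.1661] 246
blue c [624.6 -34.6] size [15.7 46.1] long-axis deg 119.8 z [0.1354 0.1563 0.1658] 298
blue c [ 659.7 -136.4] size [15.4 45.7] long-axis deg 122.0 z [0.1362 0.1568 0.166 ] 355
red c [643.7 -77.2] size [17.4 27.7] long-axis deg 99.4 z [0.1428 0.1629 0.1673] 59
red c [610.6  18.1] size [14.  44.1] long-axis deg 109.6 z [0.1472 0.1637 0.1673] 102
red c [579.6 119.6] size [21.2 44.4] long-axis deg 111.6 z [0.1491 0.1638 0.1673] 97
blue c [626.6 -31.7] size [17.1 43.2] long-axis deg 120.3 z [0.1501 0.1641 0.1678] 93
blue c [590.3  68.8] size [15. 43.] long-axis deg 124.1 z [0.1564 0.1643 0.1681] 91
carton c [425.8 458.9] size [22.3 47.6] long-axis deg 107.7 z [0.0168 0.0212 0.0249] 129
carton c [345.7 391.8] size [30.1 66.1] long-axis deg 48.6 z [0.0244 0.0295 0.0337] 261
carton c [297.  488.9] size [21.6 46.9] long-axis deg 174.0 z [0.0178 0.0207 0.0242] 136
tray c [441.   35.8] size [ 90.4 127.4] long-axis deg 174.6 z [0.0377 0.0437 0.0479] 254
housing c [376.3 265.7] size [ 40.4 163.8] long-axis deg 171.4 z [0.0784 0.0828 0.0865] 866
```

View pics/s6.png

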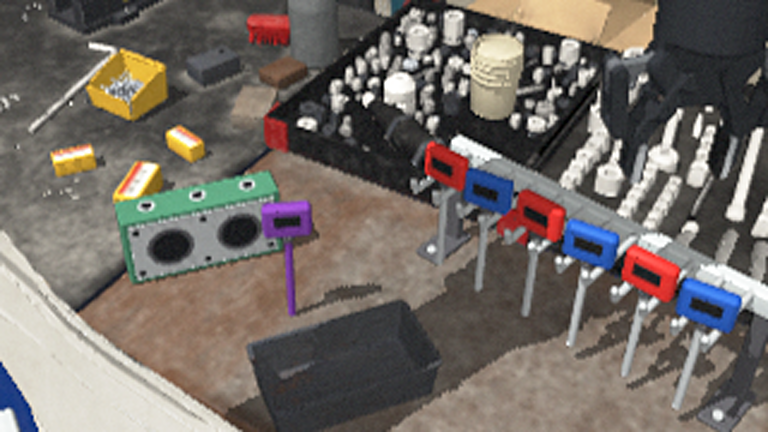

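All three red keys (crop (445,165), (540,213) and (650,272)) now hang among the undisturbed blue ones. The carton is still at (345.7,391.8).

```bash

python3 -m pendant '{"dr":[[0,0,8.1],[0,0,8.1],[0,0,4],[0,0,0]],"delta_pos":[[0,0,0],[0,0,0],[0,0,0],[0,0,0]],"gripper":[0.7,0.7,0.7,0.7]}'
python3 - <<'E'
from m import *
go(.3457,.3918,.2,48.6)
P=cloud("top",np.load("pics/top0.npy")); X,Y,Z=P[...,0],P[...,1],P[...,2]
m=(Z>.035)&(Z<.055)&(X>.345)&(X<.535)&(Y>-.03)&(Y<.1); q,l=cv2.connectedComponents(m.astype(np.uint8))
for i in range(1,q):
    if (l==i).sum()>20: rect(P,l==i,"tray")
m=(Z>-.01)&(Z<.015)&(abs(X-.442)<.06)&(abs(Y-.035)<.02); print(np.median(Z[m]))
E
```

```text
clock: 28.05
tcp_pos: [0.6467, -0.0855, 0.2686]
ee_rot: [-3.141, 0.0, 0.853]
wrist_force: [0.0, -1.0, 0.3]
width: 0.0596
grasp_force: 0.0
dr [-0.01  0.02  0.29] shift after turn mm [ 158.9 -541.4   68.6]
tray c [425.6  37.5] size [ 89.8 158.9] long-axis deg 174.0 z [0.0373 0.0434 0.0478] 358
0.0020934335480499167
```

```bash

python3 -m pendant '{"dr":[[0,0,0.3],[0,0,0],[0,0,0],[0,0,0],[0,0,0]],"delta_pos":[[0.011,-0.039,0],[0.011,-0.039,0],[0.011,-0.039,0],[0.011,-0.039,0],[0.011,-0.039,0]],"gripper":[0.7,0.7,0.7,0.7,0.7]}' >/dev/null
python3 -m pendant '{"dr":[[0,0,0],[0,0,0],[0,0,0],[0,0,0],[0,0,0]],"delta_pos":[[0.011,-0.039,0],[0.011,-0.039,0],[0.011,-0.039,0],[0.011,-0.039,0],[0.011,-0.039,0]],"gripper":[0.7,0.7,0.7,0.7,0.7]}' >/dev/null
python3 -m pendant '{"dr":[[0,0,0],[0,0,0],[0,0,0],[0,0,0],[0,0,0]],"delta_pos":[[0.012,-0.038,0],[0.012,-0.038,0],[0.012,-0.038,0],[0.012,-0.035,0],[0,0,0]],"gripper":[0.7,0.7,0.7,0.7,0.7]}'
python3 - <<'E'
from m import *
go(.3457,.3918,.030,48.6)
im,d=r.get_image("side"); P=cloud("side",d); X,Y,Z=P[...,0],P[...,1],P[...,2]
m=(Z>.014)&(Z<.05)&(X>.26)&(X<.42)&(Y>.33)&(Y<.45); q,l=cv2.connectedComponents(m.astype(np.uint8))
for i in range(1,q):
  if (l==i).sum()>20: rect(P,l==i,"carton")
E
```

```text
clock: 29.55
tcp_pos: [0.3443, 0.3956, 0.2688]
ee_rot: [-3.139, -0.001, 0.859]
wrist_force: [-0.5, 0.5, 0.1]
width: 0.0598
grasp_force: 0.0
dr [-0.13 -0.05  0.62] shift after turn mm [ -1.9   3.6 238.8]
carton c [345.5 390.6] size [31.8 66.8] long-axis deg 49.6 z [0.019  0.0296 0.0318] 206
```

```bash

python3 -m pendant '{"dr":[[0,0,0.5],[0,0,0],[0,0,0],[0,0,0],[0,0,0]],"delta_pos":[[-0.002,0.003,0.04],[0,0,0.04],[0,0,0.04],[0,0,0.04],[0,0,0]],"gripper":[0.7,0.7,0.7,0.7,0.7]}' >/dev/null
python3 -m pendant '{"dr":[[0,0,0],[0,0,0],[0,0,0],[0,0,0],[0,0,0]],"delta_pos":[[0,0,0.03],[0,0,0.03],[0,0,0.01],[0,0,0],[0,0,0]],"gripper":[0.7,0.7,0.7,0.7,0.7]}'
python3 -c "
from m import *
go(.3457,.3918,.030,48.6)"
```

```text
clock: 30.6
tcp_pos: [0.3504, 0.3873, 0.0405]
ee_rot: [-3.141, -0.002, 0.836]
wrist_force: [-0.7, -0.1, -0.2]
width: 0.06
grasp_force: 0.0
dr [-0.01 -0.13 -0.68] shift after turn mm [ 0.2 -6.5 10.5]
```

```bash

python3 -m pendant '{"dr":[[0,0,-0.5],[0,0,0],[0,0,0],[0,0,0],[0,0,0]],"delta_pos":[[0,-0.005,0],[0,0,0.009],[0,0,0],[0,0,0],[0,0,0]],"gripper":[0.7,0.7,0.7,0.7,0.7]}' | grep tcp
python3 -m pendant '{"dr":[[0,0,0],[0,0,0],[0,0,0],[0,0,0],[0,0,0]],"delta_pos":[[0,0,0],[0,0,0],[0,0,0],[0,0,0],[0,0,0]],"gripper":[0,0,0,0,0]}' 30
python3 -m pendant '{"dr":[[0,0,0],[0,0,0],[0,0,0],[0,0,0],[0,0,0]],"delta_pos":[[0,0,0],[0,0,-0.03],[0,0,-0.03],[0,0,-0.04],[0,0,-0.04]],"gripper":[0,0,0,0,0]}'
python3 -c "
from m import *
go(.4256,.0375,.16,-6)"
```

```text
tcp_pos: [0.3456, 0.39, 0.0298]
clock: 31.6
tcp_pos: [0.3457, 0.3901, 0.03]
ee_rot: [-3.142, -0.0, 0.845]
wrist_force: [-0.3, -0.1, 2.4]
width: 0.0295
grasp_force: 30.8
clock: 32.1
tcp_pos: [0.3449, 0.3893, 0.1705]
ee_rot: [3.141, 0.002, 0.845]
wrist_force: [0.9, 1.2, -0.4]
width: 0.0294
grasp_force: 30.5
dr [ 0.08  0.09 54.41] shift after turn mm [117.  341.5  10.5]
```

The carton is gripped at 29.5 mm. I'll raise it so that it passes well over the purple key on the way to the tray.

```bash

python3 -m pendant '{"dr":[[0,0,7.8],[0,0,7.8],[0,0,7.8],[0,0,7.8],[0,0,7.8]],"delta_pos":[[0,0,-0.015],[0,0,-0.015],[0,0,-0.015],[0,0,-0.015],[0,0,0]],"gripper":[0,0,0,0,0]}' >/dev/null
python3 -m pendant '{"dr":[[0,0,7.8],[0,0,7.6],[0,0,0],[0,0,0]],"delta_pos":[[0,0,0],[0,0,0],[0,0,0],[0,0,0]],"gripper":[0,0,0,0]}'
python3 -m pendant '{"dr":[[0,0,0],[0,0,0],[0,0,0],[0,0,0],[0,0,0]],"delta_pos":[[0.013,0.038,0],[0.013,0.038,0],[0.013,0.038,0],[0.013,0.038,0],[0.013,0.038,0]],"gripper":[0,0,0,0,0]}'
python3 -c "
from m import *
go(.4256,.0375,.16,-6)"
```

```text
clock: 33.0
tcp_pos: [0.3452, 0.3899, 0.2295]
ee_rot: [3.141, 0.0, -0.101]
wrist_force: [0.4, 0.0, -0.5]
width: 0.0295
grasp_force: 30.5
clock: 33.5
tcp_pos: [0.3905, 0.1928, 0.2298]
ee_rot: [-3.141, 0.0, -0.101]
wrist_force: [0.8, 0.8, -0.9]
width: 0.0295
grasp_force: 30.5
dr [-0.03  0.    0.22] shift after turn mm [ 51.2 150.7  69.8]
```

```bash

python3 -m pendant '{"dr":[[0,0,0],[0,0,0],[0,0,0],[0,0,0],[0,0,0]],"delta_pos":[[0.013,0.038,0],[0.013,0.038,0],[0.012,0.038,0],[0.012,0.036,0],[0,0,0]],"gripper":[0,0,0,0,0]}' >/dev/null
python3 -m pendant '{"dr":[[0,0,0],[0,0,0],[0,0,0],[0,0,0],[0,0,0]],"delta_pos":[[0,0,0],[0,0,0],[0,0,0.03],[0,0,0.03],[0,0,0]],"gripper":[0,0,0,0,0]}'
python3 - <<'E'
from m import *
go(.4256,.0375,.04,-6)
im,d=r.get_image("side"); cv2.imwrite('pics/s7.png',cv2.resize(im[130:330,180:380,::-1],None,fx=2.9,fy=2.9,interpolation=cv2.INTER_CUBIC))
E
```

```text
clock: 34.5
tcp_pos: [0.4215, 0.0408, 0.167]
ee_rot: [3.138, 0.006, -0.101]
wrist_force: [-0.2, -0.0, -1.5]
width: 0.0293
grasp_force: 30.4
dr [0.2  0.36 0.21] shift after turn mm [  4.4   2.9 127. ]
```

View pics/s7.png

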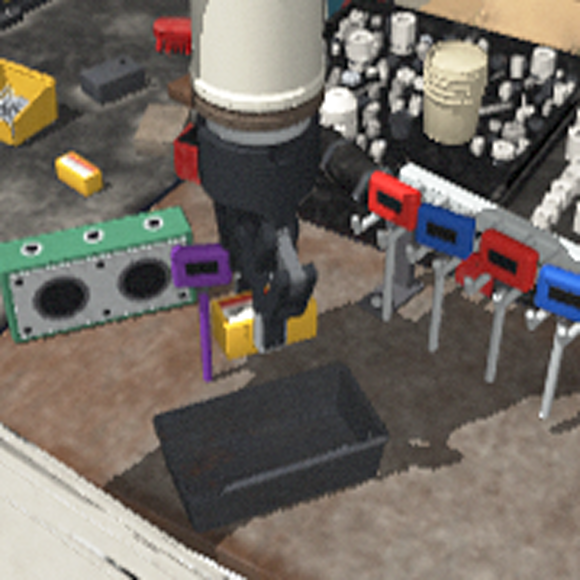

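```bash
python3 - <<'E'
from m import *
for u,v in[(155,415),(345,365),(388,432),(195,500)]: print(onz("side",180+u/2.9,130+v/2.9,.045).round(4))
go(.4256,.0375,.04,-6)
E
```

```text
[0.3554 0.0889 0.045 ]
[0.5078 0.0677 0.045 ]
[ 0.5005 -0.0074  0.045 ]
[0.3486 0.0022 0.045 ]
dr [0.16 0.23 0.14] shift after turn mm [  3.1   2.6 128.6]
```

```bash

python3 -m pendant '{"dr":[[0,0,0],[0,0,0],[0,0,0],[0,0,0],[0,0,0]],"delta_pos":[[0.004,0.001,0.03],[0,0,0.03],[0,0,0.02],[0,0,0],[0,0,0]],"gripper":[0,0,0,0,0]}'
python3 -c "
from m import *
go(.428,.038,.037,-6)"
```

```text
clock: 35.05
tcp_pos: [0.4293, 0.039, 0.091]
ee_rot: [-3.141, -0.001, -0.104]
wrist_force: [0.1, -0.4, -0.3]
width: 0.0296
grasp_force: 30.5
dr [-0.03 -0.06  0.06] shift after turn mm [-1.2  1.1 54. ]
```

```bash

python3 -m pendant '{"dr":[[0,0,0],[0,0,0],[0,0,0],[0,0,0],[0,0,0]],"delta_pos":[[0,0.001,0.02],[0,0,0.02],[0,0,0.013],[0,0,0],[0,0,0]],"gripper":[0,0,0,0,0]}'
python3 -m pendant '{"dr":[[0,0,0],[0,0,0],[0,0,0],[0,0,0]],"delta_pos":[[0,0,0],[0,0,0],[0,0,0],[0,0,0]],"gripper":[0.43,0.43,0.43,0.43]}'
python3 -m pendant '{"dr":[[0,0,0],[0,0,0],[0,0,0],[0,0,0],[0,0,0]],"delta_pos":[[0,0,-0.02],[0,0,-0.04],[0,0,-0.04],[0,0,-0.05],[0,0,-0.05]],"gripper":[0.43,0.43,0.43,0.43,0.43]}'
python3 - <<'E'
from m import *
im,d=r.get_image("side"); cv2.imwrite('pics/s8.png',cv2.resize(im[130:330,140:420,::-1],None,fx=2.8,fy=2.8,interpolation=cv2.INTER_CUBIC))
E
```

```text
clock: 35.55
tcp_pos: [0.4295, 0.0379, 0.0382]
ee_rot: [-3.141, -0.002, -0.104]
wrist_force: [0.9, -0.4, 0.1]
width: 0.0295
grasp_force: 30.5
clock: 35.95
tcp_pos: [0.4285, 0.0377, 0.0371]
ee_rot: [-3.141, -0.001, -0.104]
wrist_force: [-0.7, -0.1, -0.2]
width: 0.0368
grasp_force: 0.0
clock: 36.45
tcp_pos: [0.4275, 0.0368, 0.238]
ee_rot: [3.14, 0.002, -0.106]
wrist_force: [0.7, 2.0, 0.9]
width: 0.0374
grasp_force: 0.0
```

View pics/s8.png

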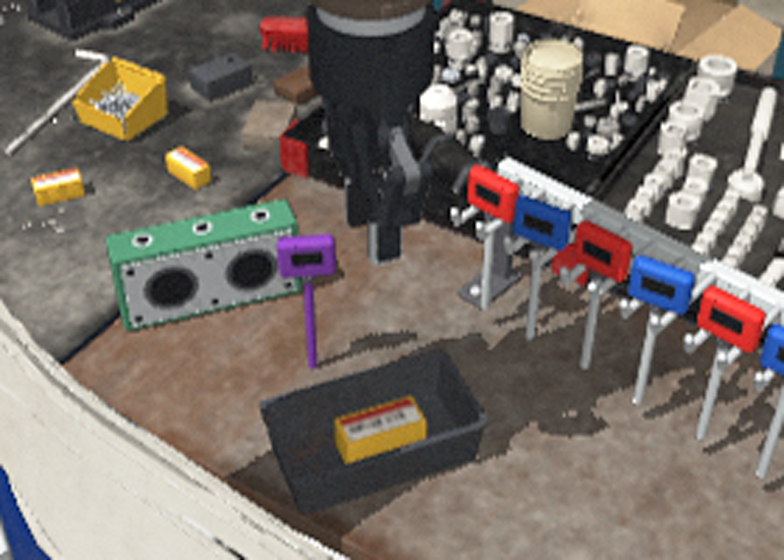

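The yellow carton lies in the tray at crop (380,430). Now the push: gripper shut, tool x along the push direction (yaw 81.4°), starting 50 mm in front of the housing's mid-plane.

```bash

python3 -m pendant '{"dr":[[0,0,-8],[0,0,-8],[0,0,-8],[0,0,-8],[0,0,-8]],"delta_pos":[[0,0,0],[0,0,0],[0,0,0],[0,0,0],[0,0,0]],"gripper":[0,0,0,0,0]}' >/dev/null
python3 -m pendant '{"dr":[[0,0,-8],[0,0,-8],[0,0,-8],[0,0,-8],[0,0,-8]],"delta_pos":[[0,0,0],[0,0,0],[0,0,0],[0,0,0],[0,0,0]],"gripper":[0,0,0,0,0]}' >/dev/null
python3 -m pendant '{"dr":[[0,0,-7.4],[0,0,0],[0,0,0]],"delta_pos":[[0,0,0],[0,0,0],[0,0,0]],"gripper":[0,0,0]}'
python3 - <<'E'
from m import *
go(.369,.2164,.2,81.4)
im,d=r.get_image("top"); P=cloud("top",d); X,Y,Z=P[...,0],P[...,1],P[...,2]
rect(P,(X>.25)&(X<.5)&(Y>.18)&(Y<.36)&(Z>.075)&(Z<.095),"housing")
E
```

```text
clock: 37.8
tcp_pos: [0.4281, 0.0374, 0.2367]
ee_rot: [-3.141, -0.0, 1.417]
wrist_force: [0.9, 0.8, 1.2]
width: -0.0
grasp_force: 0.0
dr [-0.01 -0.01 -0.2 ] shift after turn mm [168.2 -85.2  36.7]
housing c [376.4 265.6] size [ 40.4 163.7] long-axis deg 171.2 z [0.0788 0.0827 0.0863] 862
```

```bash

python3 -m pendant '{"dr":[[0,0,0],[0,0,0],[0,0,0],[0,0,0],[0,0,0]],"delta_pos":[[0.034,-0.017,0],[0.034,-0.017,0],[0.034,-0.017,0],[0.033,-0.017,0],[0.033,-0.017,0]],"gripper":[0,0,0,0,0]}' >/dev/null
python3 -m pendant '{"dr":[[0,0,0],[0,0,0],[0,0,0],[0,0,0],[0,0,0]],"delta_pos":[[0,0,0],[0,0,0],[0,0,0.03],[0,0,0.03],[0,0,0]],"gripper":[0,0,0,0,0]}'
python3 -c "
from m import *
go(.369,.2164,.087,81.3)"
```

```text
clock: 38.85
tcp_pos: [0.3675, 0.2134, 0.1742]
ee_rot: [-3.138, 0.006, 1.418]
wrist_force: [0.1, 0.1, -0.6]
width: -0.0002
grasp_force: 0.0
dr [-0.21  0.34 -0.08] shift after turn mm [ 3.2  1.  87.2]
```

```bash

python3 -m pendant '{"dr":[[0,0,0],[0,0,0],[0,0,0],[0,0,0],[0,0,0]],"delta_pos":[[0.001,0.001,0.03],[0,0,0.03],[0,0,0.027],[0,0,0],[0,0,0]],"gripper":[0,0,0,0,0]}'
python3 -m pendant '{"dr":[[0,0,0],[0,0,0],[0,0,0],[0,0,0],[0,0,0]],"delta_pos":[[0.005,0,0],[0.005,0,0],[0.004,0,0],[0.004,0,0],[0.004,0,0]],"gripper":[0,0,0,0,0]}'
python3 -m pendant '{"dr":[[0,0,0],[0,0,0],[0,0,0],[0,0,0],[0,0,0]],"delta_pos":[[0.004,0,0],[0.004,0,0],[0.004,0,0],[0.004,0,0],[0,0,0]],"gripper":[0,0,0,0,0]}'
python3 - <<'E'
from m import *
im,d=r.get_image("side"); cv2.imwrite('pics/s9.png',cv2.resize(im[130:290,140:340,::-1],None,fx=3,fy=3,interpolation=cv2.INTER_CUBIC))
E
```

```text
clock: 39.35
tcp_pos: [0.3712, 0.2166, 0.0908]
ee_rot: [3.141, 0.0, 1.419]
wrist_force: [0.4, -0.2, 0.6]
width: 0.0001
grasp_force: 0.0
clock: 39.85
tcp_pos: [0.3736, 0.2389, 0.09]
ee_rot: [-3.141, 0.0, 1.421]
wrist_force: [-1.6, -3.4, 1.7]
width: -0.0002
grasp_force: 1.5
clock: 40.35
tcp_pos: [0.3763, 0.2559, 0.0898]
ee_rot: [3.141, -0.001, 1.422]
wrist_force: [-0.4, -1.1, -0.3]
width: 0.0003
grasp_force: 0.5
```

View pics/s9.png

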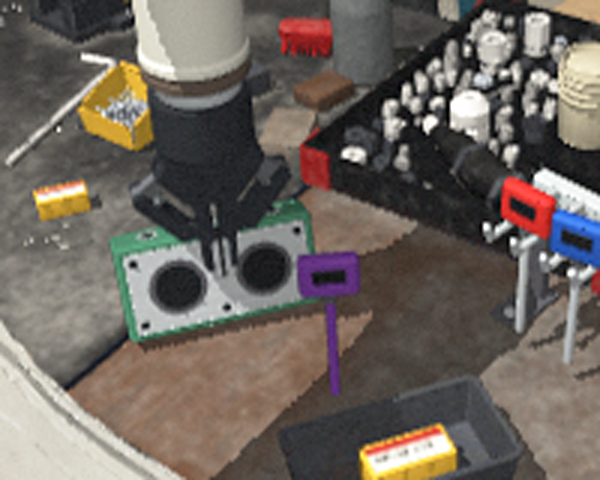

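The housing is tilting away from its machined face, with its near lower edge off the bench at crop (225,330). I'll keep pushing slowly.

```bash

python3 -m pendant '{"dr":[[0,0,0],[0,0,0],[0,0,0],[0,0,0],[0,0,0]],"delta_pos":[[0.004,0,0],[0.004,0,0],[0.004,0,0],[0.004,0,0],[0.004,0,0]],"gripper":[0,0,0,0,0]}'
python3 -m pendant '{"dr":[[0,0,0],[0,0,0],[0,0,0],[0,0,0],[0,0,0]],"delta_pos":[[0.004,0,0],[0.004,0,0],[0.004,0,0],[0.004,0,0],[0,0,0]],"gripper":[0,0,0,0,0]}'
python3 -m pendant '{"dr":[[0,0,0],[0,0,0],[0,0,0],[0,0,0]],"delta_pos":[[0,0,0],[0,0,0],[0,0,0],[0,0,0]],"gripper":[0,0,0,0]}'
python3 - <<'E'
from m import *
im,d=r.get_image("side"); cv2.imwrite('pics/s10.png',cv2.resize(im[130:290,140:340,::-1],None,fx=3,fy=3,interpolation=cv2.INTER_CUBIC))
im,d=r.get_image("top"); P=cloud("top",d); X,Y,Z=P[...,0],P[...,1],P[...,2]
m=(X>.25)&(X<.5)&(Y>.2)&(Y<.42)&(Z>.025)&(Z<.07); rect(P,m,"housing")
E
```

```text
clock: 40.9
tcp_pos: [0.3791, 0.2751, 0.0898]
ee_rot: [3.142, -0.0, 1.421]
wrist_force: [0.7, -0.9, -0.6]
width: -0.0001
grasp_force: 0.0
clock: 41.4
tcp_pos: [0.3816, 0.2911, 0.0898]
ee_rot: [3.141, -0.0, 1.422]
wrist_force: [0.1, 0.2, 0.3]
width: -0.0004
grasp_force: 0.0
clock: 41.8
tcp_pos: [0.3814, 0.2902, 0.0898]
ee_rot: [-3.142, -0.0, 1.421]
wrist_force: [-0.7, -0.3, -0.0]
width: -0.0004
grasp_force: 0.0
housing c [387.8 374.9] size [ 71.1 233.5] long-axis deg 142.0 z [0.0317 0.0376 0.041 ] 21
```

View pics/s10.png

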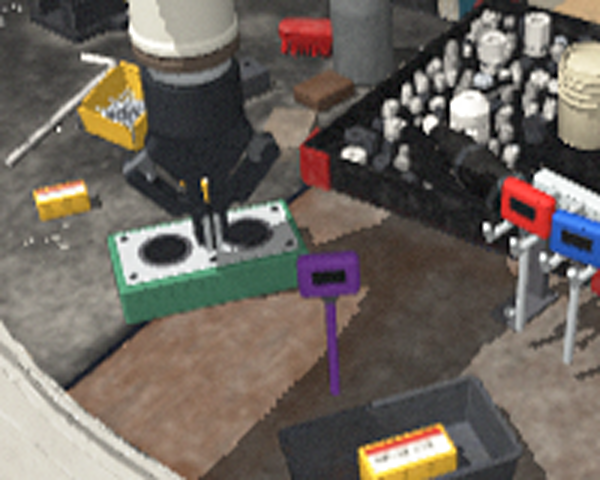

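The housing lies flat with the machined face up at crop (210,245). I'll lift clear and check everything numerically.

```bash

python3 -m pendant '{"dr":[[0,0,0],[0,0,0],[0,0,0],[0,0,0],[0,0,0]],"delta_pos":[[0,0,-0.02],[0,0,-0.04],[0,0,-0.04],[0,0,-0.04],[0,0,-0.04]],"gripper":[0,0,0,0,0]}' >/dev/null
python3 -m pendant '{"dr":[[0,0,0],[0,0,0],[0,0,0],[0,0,0],[0,0,0]],"delta_pos":[[-0.035,0,0],[-0.035,0,0],[-0.035,0,0],[0,0,0],[0,0,0]],"gripper":[0,0,0,0,0]}'
python3 - <<'E'
from m import *
for n in ("side","top"):
    im,d=r.get_image(n); print(n)
    P=cloud(n,d); hsv=cv2.cvtColor(im,cv2.COLOR_RGB2HSV); keys(P,hsv,.125,.2,(.5,.75,-.2,.2)); keys(P,hsv,.125,.2,(.5,.75,-.2,.2),"blue")
    X,Y,Z=P[...,0],P[...,1],P[...,2]
    m=(X>.25)&(X<.5)&(Y>.24)&(Y<.42)&(Z>.032)&(Z<.06); rect(P,m,"housing")
    rect(P,(hsv[...,0]>15)&(hsv[...,0]<35)&(hsv[...,1]>130)&(X>.36)&(X<.5)&(abs(Y-.038)<.035)&(Z>.01)&(Z<.06),"carton in tray")
    m=(Z>.014)&(Z<.03)&(X>.26)&(X<.5)&(Y>.42)&(Y<.6); q,l=cv2.connectedComponents(m.astype(np.uint8))
    for i in range(1,q):
        if (l==i).sum()>40: rect(P,l==i,"small")
E
```

```text
clock: 42.9
tcp_pos: [0.3657, 0.1863, 0.27]
ee_rot: [-3.141, -0.002, 1.42]
wrist_force: [-0.3, -0.1, 0.2]
width: 0.0003
grasp_force: 0.0
side
red c [594.  119.7] size [44.4 54.8] long-axis deg 10.0 z [0.1353 0.1557 0.1662] 221
red c [610.2  16.7] size [16.5 45.5] long-axis deg 111.4 z [0.1354 0.1567 0.166 ] 273
red c [645.6 -86.6] size [17.2 45.6] long-axis deg 108.4 z [0.1352 0.1573 0.1661] 324
blue c [592.9  85.8] size [34.  77.4] long-axis deg 79.1 z [0.1357 0.1569 0.1658] 248
blue c [624.2 -35. ] size [16.3 45.8] long-axis deg 122.5 z [0.1357 0.1558 0.1662] 299
blue c [ 660.  -136.2] size [15.6 45.5] long-axis deg 122.0 z [0.1363 0.1569 0.1662] 353
housing c [385.7 328. ] size [ 86.8 164.1] long-axis deg 171.0 z [0.0354 0.0395 0.0419] 1315
carton in tray c [430.6  37.3] size [32.  65.8] long-axis deg 172.7 z [0.015  0.027  0.0338] 264
small c [402.  590.6] size [59.1 71.6] long-axis deg 28.3 z [0.0155 0.0224 0.0292] 170
small c [426.1 456.8] size [21.8 49.4] long-axis deg 107.6 z [0.0158 0.0211 0.023 ] 93
small c [296.1 489.5] size [25.  46.8] long-axis deg 172.1 z [0.0151 0.0204
[... 282 characters left out ...]
 660.1 -133.6] size [17.6 40.8] long-axis deg 130.2 z [0.1443 0.1631 0.1674] 91
blue c [626.8 -32.2] size [17.3 43.1] long-axis deg 118.9 z [0.1502 0.1637 0.1673] 92
blue c [590.3  69.1] size [14.7 43.7] long-axis deg 121.1 z [0.1556 0.164  0.168 ] 90
housing c [385.9 328.2] size [ 84.5 163.8] long-axis deg 171.3 z [0.0345 0.0391 0.0432] 1554
carton in tray c [431.8  38.2] size [29.  65.8] long-axis deg 174.3 z [0.0182 0.0317 0.0357] 64
small c [425.8 458. ] size [22.1 47.3] long-axis deg 107.2 z [0.0165 0.0204 0.0242] 130
small c [397. 585.] size [29.9 49.1] long-axis deg 0.7 z [0.0143 0.0197 0.0275] 132
small c [296.8 489.7] size [22.9 46.4] long-axis deg 175.3 z [0.0166 0.021  0.0246] 138
```

```bash
python3 -c "
from rig import r
print(r.hand_in())"
```

```text
the job is handed in; nothing more can be done
None
```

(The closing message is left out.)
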